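# Change the work in the vise and load the sloped parts tray

### The arm

A 6-joint arm with a two-finger parallel gripper is mounted at the origin on a cart in front of the work surface, level with it; the furniture and walls round the work are solid. World frame = base frame: x ahead of the robot, y to its left, z up, the work surface at z = 0. Lengths are in m, angles in degrees, forces in N, time in s.
With the tool pointing down it reaches from about 0.4 to 0.825 m from the base axis. Payload 7 kg.
Tool frame: the origin (TCP) lies on the centre line of the jaws, within the pads' length; the fingertips stand 11 mm ahead of it and the grasp point (between the pads) lies 8 mm behind it; z points along the fingers, y is the line along which they close (so a half turn about z gives the same grasp; the last joint's range is limited). The gripper opens to 88 mm and grips with 3 to 60 N. Pads are 19 mm wide; open, the fingers measure 130 mm over their backs; the gripper's body (78 mm by 193 mm) begins 47 mm behind the grasp point.
Start: joints at [93.283, 20.546, 0.682, 0, -70.136, -16.507], TCP at [0.154, 0.657, 0.238] pointing down, gripper open.
Joint ranges: [-176.03, 176.03], [-82.01, 121.73], [-58.28, 71.71], [-173.87, 95.51], [-174.79, -0.11], [-173.66, 173.66]. Speed limits (degrees/s): [136.94, 136.94, 172.46, 180, 180, 180].

### API

Orientations are given as [roll, pitch, yaw] about the fixed x, y, z axes, in that order (R = Rz(yaw) Ry(pitch) Rx(roll)).
In Python, from plant import r, capture, camera_model, job gives the robot as it stands.
- The arm moves only by the tool drive_tool, never from a script. Its argument "increments" is a list that holds one entry, the list of rows, each a list of 5 numbers: the gripper's target within -1 to 1 (fully open at 1, half-way at 0, shut at -1), then the shift along the tool's x, y, z scaled (see below), then the turn about the tool's z scaled (see below). In form: [[[gripper, tx, ty, tz, roll], ...]]. A call has 1 to 5 rows; each row is the pose to reach, as a shift and turn from the pose commanded when the call began, along the tool's axes at that moment, turning the shorter way round; what a row does not reach only later rows make up. The controller multiplies each number of a shift by 120 mm and each number of a turn by 360 degrees. A row lasts 1/8 s, in which the tool goes at most 62.5 mm and 10.7 degrees, less where a joint would pass 70% of its speed; a pose out of reach is approached as far as the arm can. A call with a number of a shift or a turn outside -1 to 1 is refused whole. A call with a gripper value outside its range is refused whole. The fingers move at their own pace and stop on an object; "squeeze" is the grip in N (left out, the last holds). Time passes only in rows, so rows that repeat a pose let the fingers close. It gives the time, the measured TCP pose, the force, the opening and the grip force at its end, in the units of the state.
- r.get_state(): the state, without advancing time (a new reading comes with each control period).
- capture(name): name is "scene" or "side" or "wrist"; returns the picture (420x560x3 uint8, red, green, blue); there is no depth.
- camera_model(name): a dict with "camera_matrix" (3x3 intrinsics, pixels), "rvec" (rotation vector, rad) and "tvec" (3), from world to camera coordinates, as OpenCV has them. Camera axes: x right, y down, z forward; pixel columns grow to the right and rows downward; lengths in m; the calibration is good to about 2 mm. The wrist camera is an equidistant fisheye: a pixel r from the principal point sees the ray r / f radians off the axis. A picture is of the moment at which its call begins: read the wrist's pose just before it. camera_model takes no time and is no camera call; for the wrist camera it gives the pose at the moment of the call.
- job.close_job(): hands the job in; it is judged then, once.
The state is a dict: "time_s": time; "joints": joint angles; "qd": joint speeds; "joint_torque": joint torques, N m; "tcp_pos": TCP position; "eef_rot": TCP orientation; "contact_force": force on the tool from outside, world axes, zero at the start; "moment": the same for the moment, N m; "gripper_width": finger opening in m; "gripper_force": force on a finger pad.
Only numpy, scipy, OpenCV 4.12 (cv2) and the standard library are available. Lean on these libraries where they do the work, as an engineer would, in place of code of your own. Each camera call takes 0.05 s, during which the arm holds its last target. There are 200 camera calls.

### The job

Change over the vise: slide its jaw open, take out the finished grooved block, then seat the pale square blank on the parallels, about centred along the jaws and flat against the fixed jaw, and slide the jaw shut on it. Put every finished block (dark, grooved), the one from the vise and all those on the bench, into the blue sloped tray, side by side, each lying flat lengthwise down the slope and slid straight down until its end rests against the back stop. Leave everything else on the bench alone.

Things in the scene. Friction and masses are not known exactly. Their poses are not given: they have to be found in the camera images.
- chute: sloping floor of the blue fixed parts tray. Origin: middle of the foot of the back stop, on the floor. x points straight down the 15 deg slope (away from the robot, into the stop), y across, z square to the floor. Floor: plane z = 0, x -0.195 to 0, y -0.142 to 0.142. Stop 34 mm high, 8 mm thick; side lips 10 mm high. No dividers
- tray: the same tray's frame; origin on the bench under its middle. Three flat white lines on the floor (chute y = -0.066, 0, 0.066) mark four lanes, one block wide each. The floor is rough enough that blocks do not slide down by themselves: slide or push them
- vise: low green vise fixed on the bench, base 200 x 110 mm. Origin on the bench top; x points from the sliding to the fixed jaw (away from the robot), y along the jaws. Fixed jaw face: plane x = 0.040. Jaws 96 to 100 mm wide, tops at z = 0.034. Two steel parallels lie along y at x = 0.009 and 0.031, 8 mm wide, tops at z = 0.020; work sits on them
- vise_jaw (a joint): position of the vise's sliding jaw in m: the gap between the jaws is 0.040 + this value, range -0.003 to 0.045 (gap 37 to 85 mm). It grows as the jaw slides open, along -x of the vise; the jaw stays where it is left (friction about 5 N)
- jaw_grip (a point): point on the upright black grip of the sliding jaw, 20 mm along the vise's x by 24 mm along its y, from z = 0.034 to 0.086; this point is on its axis at z = 0.068, 30 mm behind the sliding jaw's face. Hold it from above and slide
- blank_mid (a point): centre of the blank: pale square wooden off-cut, 45 x 140 x 45 mm, 0.16 kg, long along its y axis; lies loose on the bench
- block_v_mid (a point): centre of a finished block: dark brown wood, 40 x 100 x 40 mm, 0.11 kg, long along its y axis, with a groove 14 mm wide and 12 mm deep along its top. This one starts in the vise, on the parallels
- block_1_mid (a point): centre of a finished block: dark brown wood, 40 x 100 x 40 mm, 0.11 kg, long along its y axis, with a groove 14 mm wide and 12 mm deep along its top. Starts on the bench, lying flat; may be absent
- block_2_mid (a point): centre of a finished block: dark brown wood, 40 x 100 x 40 mm, 0.11 kg, long along its y axis, with a groove 14 mm wide and 12 mm deep along its top. Starts on the bench, lying flat; may be absent
- block_3_mid (a point): centre of a finished block: dark brown wood, 40 x 100 x 40 mm, 0.11 kg, long along its y axis, with a groove 14 mm wide and 12 mm deep along its top. Starts on the bench, lying flat; may be absent
- cork: bystander to leave alone: cork sanding block, 62 x 116 x 34 mm; origin at the centre of its underside
- tape_rule: bystander to leave alone: yellow tape measure, 34 mm high; origin at the centre of its underside

How it is judged:
By the outcome, as a careful person would: the job done as asked, in the order asked, and still so for the second after the job is handed in, with the robot touching nothing.
Of block_1, block_2, block_3 only 2 to 3 are there at a start; the rules pass over those that are not, and their reading is None.
At some moment in a run one of block_1, block_2, block_3, blank may be knocked a few centimetres aside while the robot is not near it.
Once in a run the grip may slacken for a moment while it holds something.
It also fails if it takes over 210 s, if anything falls off the work surface, if the arm or the gripper's body presses on something with over 40 N, if the wrist force passes 120 N, or if a joint passes its speed limit or range.

## Working session

There is one attempt and no reset: what is moved stays moved. The work goes in short steps, Python scripts to look and compute and a tool call to move; the robot and the scene stay as the last step left them, time stands still between calls to the robot, and variables do not carry over. Pictures are saved under pics/ and viewed, at most 14 in all, crops included, and the job is handed in when it is done.

Besides the shell and the picture viewer there is one more tool, called after "Call:" by a JSON object that holds its "api" and its "payload", one argument or row to a line. drive_tool: Moves the arm, as the interface text tells. Its arguments: {"type":"object","properties":{"increments":{"type":"array"},"squeeze":{"type":"number"}},"required":["increments"]}

```bash
ls; mkdir -p pics
python3 - <<'E'
from plant import r,capture,camera_model
import cv2
for n in ("scene","side","wrist"):
    m=camera_model(n); im=capture(n); cv2.imwrite(f"pics/a_{n}.png",im[:,:,::-1]); print(n,m)
s=r.get_state(); print(s)
E
```

```text
pics
scene {'camera_matrix': array([[422.85585995,   0.        , 287.14047248],
       [  0.        , 422.85585995, 211.57462074],
       [  0.        ,   0.        ,   1.        ]]), 'rvec': array([ 1.89400538, -1.04672937,  0.57289878]), 'tvec': array([-0.35638142,  0.32137904,  0.57541127])}
side {'camera_matrix': array([[379.16549627,   0.        , 280.07123216],
       [  0.        , 379.16549627, 207.06180107],
       [  0.        ,   0.        ,   1.        ]]), 'rvec': array([ 0.67060724, -2.45818809,  1.32965646]), 'tvec': array([0.51709002, 0.24074067, 0.66029768])}
wrist {'camera_matrix': array([[325.1922621 ,   0.        , 281.70598009],
       [  0.        , 325.1922621 , 211.00319117],
       [  0.        ,   0.        ,   1.        ]]), 'rvec': array([-1.8372824 ,  2.31887484,  0.30864321]), 'tvec': array([ 0.67421103, -0.0324938 ,  0.38991819])}
{'time_s': 0.15, 'joints': array([ 9.32837915e+01,  2.05821760e+01,  6.47708467e-01, -1.51439957e-02,
       -7.01347529e+01, -1.65083690e+01]), 'qd': array([ 0.07326697, -0.05270695,  0.09583488,  0.05518724, -0.00762327,
        0.00811577]), 'joint_torque': array([-9.17978286e-04, -5.83277285e+01,  2.93291795e+01,  7.00126380e+00,
        8.75916041e-03, -1.13873339e-04]), 'tcp_pos': array([0.15434111, 0.65677389, 0.23684869]), 'eef_rot': array([ 1.79929587e+02, -6.01977580e-03, -1.32297285e+01]), 'contact_force': array([ 0.24135507,  0.70904623, -1.1988161 ]), 'moment': array([ 0.04056214,  0.02351282, -0.01717804]), 'gripper_force': 0.0, 'gripper_width': 0.08780095065361312}
```

View pics/a_scene.png

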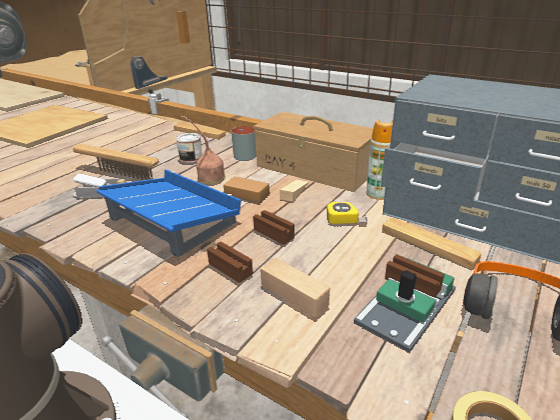

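View pics/a_side.png

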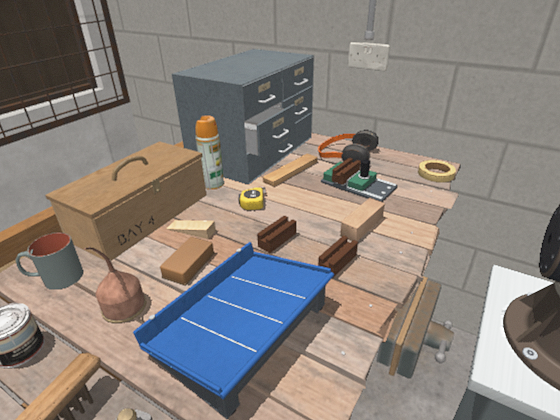

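View pics/a_wrist.png

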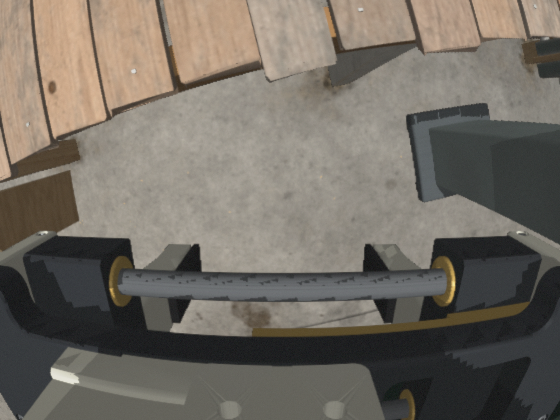

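The scene and side views show the tray (scene ~170,210), two dark bench blocks (273,226 and 230,261), the blank (295,288), the vise with its block (410,300), the cork (247,188) and the tape (343,212). The wrist view shows only the bench edge. Next I'll measure by masks and triangulation.

```bash
cat > h.py <<'E'
import numpy as np,cv2
from plant import r,capture,camera_model
def cam(n):
    m=camera_model(n);R=cv2.Rodrigues(np.array(m["rvec"]))[0];t=np.array(m["tvec"]).ravel()
    return n,np.array(m["camera_matrix"]),R,t
def ray(c,uv):
    n,K,R,t=c; x=(uv[0]-K[0,2])/K[0,0]; y=(uv[1]-K[1,2])/K[1,1]
    if n=="wrist":
        th=np.hypot(x,y); d=np.array([x/th*np.sin(th),y/th*np.sin(th),np.cos(th)]) if th>1e-9 else np.array([0,0,1.])
    else: d=np.array([x,y,1.])
    d=R.T@d; return -R.T@t, d/np.linalg.norm(d)
def plane(c,uv,z):
    o,d=ray(c,uv); return o+d*(z-o[2])/d[2]
def tri(c1,u1,c2,u2):
    o1,d1=ray(c1,u1);o2,d2=ray(c2,u2)
    s=np.linalg.lstsq(np.c_[d1,-d2],o2-o1,rcond=None)[0]
    a=o1+s[0]*d1;b=o2+s[1]*d2; return (a+b)/2,np.linalg.norm(a-b)
def blobs(im,lo,hi,amin=150):
    m=cv2.inRange(cv2.cvtColor(im,cv2.COLOR_RGB2HSV),np.array(lo),np.array(hi))
    m=cv2.morphologyEx(m,cv2.MORPH_CLOSE,np.ones((3,3)))
    cs=cv2.findContours(m,cv2.RETR_EXTERNAL,cv2.CHAIN_APPROX_NONE)[0]
    return [c for c in cs if cv2.contourArea(c)>amin]
def poly(c,e=3): return cv2.approxPolyDP(c,e,True)[:,0].tolist()
E
python3 - <<'E'
from h import *
for n in("scene","side"):
    im=cv2.imread(f"pics/a_{n}.png")[:,:,::-1].copy()
    hs=cv2.cvtColor(im,cv2.COLOR_RGB2HSV)
    P=[(295,280),(235,252),(410,285)] if n=="scene" else [(365,215),(340,250),(345,170)]
    print(n,[hs[y,x].tolist() for x,y in P])
    for nm,lo,hi in(("blue",(100,150,60),(125,255,255)),("dark",(0,90,15),(16,255,105)),("green",(65,80,30),(90,255,255)),("white",(0,0,170),(179,60,255))):
        for b in blobs(im,lo,hi,60 if nm!="white" else 30): 
            if nm=="white" and not cv2.pointPolygonTest(B,(float(b[0,0,0]),float(b[0,0,1])),False)>0: continue
            if nm=="blue": B=b
            print(nm,cv2.contourArea(b),poly(b))
# upscaled crops
a=cv2.imread("pics/a_scene.png")[180:350,190:470]; a=cv2.resize(a,None,fx=2.85,fy=2.85,interpolation=cv2.INTER_CUBIC); cv2.imwrite("pics/b1.png",a)
a=cv2.imread("pics/a_side.png")[130:280,240:440]; a=cv2.resize(a,None,fx=4,fy=4,interpolation=cv2.INTER_CUBIC); cv2.imwrite("pics/b2.png",a)
E
```

```text
scene [[19, 73, 242], [11, 140, 129], [120, 13, 39]]
blue 4658.0 [[97, 190], [171, 231], [237, 214], [240, 200], [167, 170], [164, 178], [100, 186]]
dark 706.0 [[387, 264], [386, 279], [399, 280], [404, 270], [417, 271], [437, 283], [416, 275], [414, 288], [432, 296], [440, 289], [442, 277], [395, 257], [393, 261], [405, 266], [405, 270]]
dark 654.5 [[207, 250], [210, 264], [239, 282], [252, 273], [251, 260], [246, 261], [217, 244], [217, 248], [245, 264], [243, 269]]
dark 593.0 [[253, 217], [254, 229], [283, 244], [294, 235], [293, 225], [261, 212], [284, 226], [280, 230]]
dark 71.0 [[333, 90], [353, 95], [349, 90]]
dark 63.5 [[321, 7], [320, 27], [326, 30], [327, 12]]
dark 3346.5 [[0, 0], [17, 11], [28, 41], [20, 59], [0, 66], [85, 48], [77, 15], [84, 0]]
green 1020.5 [[377, 291], [378, 300], [421, 321], [434, 303], [415, 291], [412, 302], [399, 301], [394, 295], [399, 284], [389, 279]]
green 97.5 [[445, 274], [446, 294], [453, 278]]
side [[14, 82, 221], [10, 132, 110], [10, 124, 113]]
blue 15054.5 [[329, 268], [256, 253], [249, 243], [134, 333], [141, 348], [223, 398], [333, 275]]
[... 959 characters left out ...]
, 233], [118, 239], [120, 233], [142, 221], [141, 225], [147, 228], [136, 233], [140, 239], [191, 204], [184, 204], [184, 199], [193, 197], [194, 202], [205, 194], [198, 159]]
dark 99.0 [[27, 101], [3, 107], [12, 110], [26, 106]]
dark 90.5 [[125, 102], [118, 100], [108, 107], [89, 110], [93, 113], [114, 106], [116, 101]]
dark 64.0 [[86, 53], [83, 65], [88, 65], [85, 73], [92, 81], [93, 76], [86, 72], [87, 68], [92, 72]]
green 244.5 [[376, 173], [369, 171], [368, 179], [360, 179], [359, 172], [348, 185], [363, 189]]
green 65.5 [[341, 162], [324, 172], [324, 178], [331, 181], [331, 169]]
white 74.5 [[181, 317], [256, 351]]
white 58.0 [[208, 296], [282, 323]]
white 51.0 [[232, 276], [304, 298]]
```

View pics/b1.png

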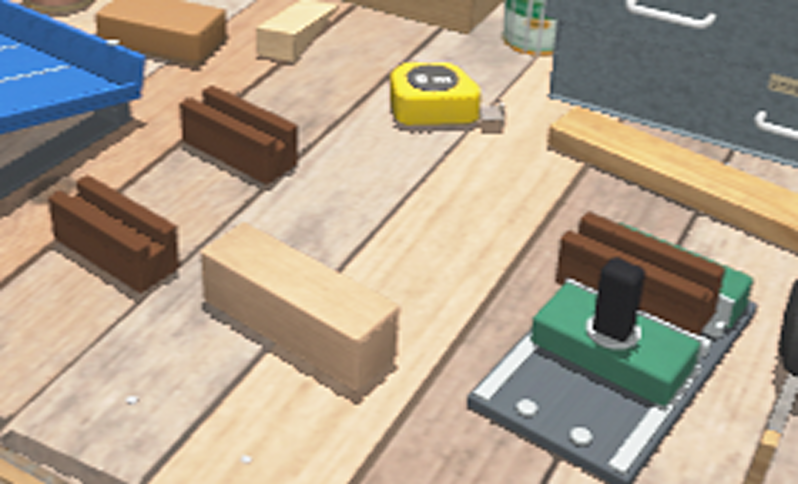

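View pics/b2.png

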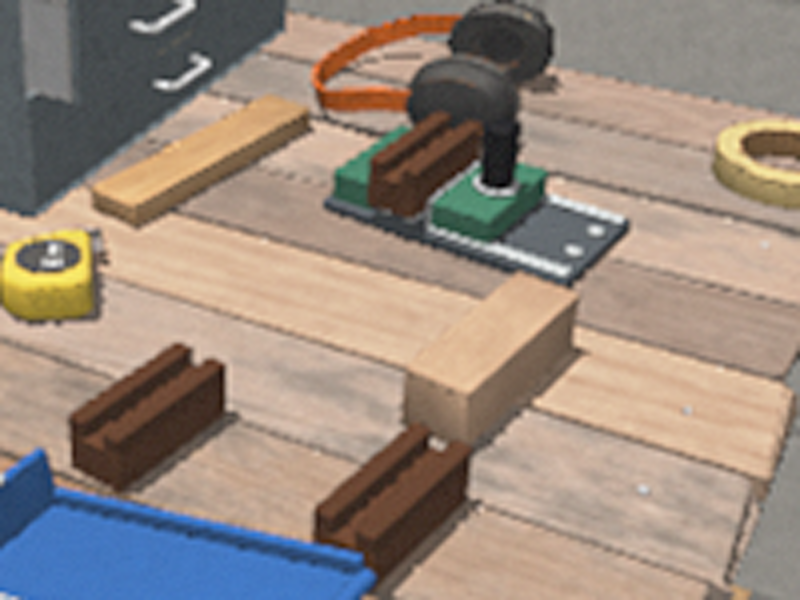

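b1 shows both bench blocks grooved side up, the blank flat, the tape, and the vise with a black grip at (622,262). b2 shows the same objects from the other side, and there is no third bench block.

Run:
```python
from h import *
np.set_printoptions(precision=4,suppress=True)
S=cam("scene");D=cam("side")
s=lambda p:(190+p[0]/2.85,180+p[1]/2.85); d=lambda p:(240+p[0]/4,130+p[1]/4)
def rect(nm,sp,dp,z):
    for c,P,f in((S,sp,s),(D,dp,d)):
        Q=np.array([plane(c,f(p),z) for p in P])[:,:2]
        e=[np.linalg.norm(Q[i]-Q[(i+1)%4]) for i in range(4)]; v=(Q[1]-Q[2])+(Q[0]-Q[3])
        print(nm,Q.mean(0),"edges",np.array(e),"longdir",np.degrees(np.arctan2(v[1],v[0])),"short",np.degrees(np.arctan2(*((Q[1]-Q[0])[::-1]))))
# near-left, far-left, far-right, near-right (left = +y)
rect("A",[(51,197),(82,178),(177,235),(143,260)],[(372,545),(316,514),(415,428),(470,452)],.04)
rect("B",[(181,102),(208,88),(298,135),(266,155)],[(125,455),(72,425),(182,347),(224,366)],.04)
rect("blank",[(203,255),(243,225),(398,308),(358,340)],[(465,395),(405,372),(520,272),(577,300)],.045)
print("grip",tri(S,s((624,264)),D,d((503,124))),"plane .086",plane(S,s((624,264)),.086),plane(D,d((503,124)),.086))
print("vise base S",[plane(S,s(p),.01) for p in((468,402),(630,482),(756,305))],"\nD",[plane(D,d(p),.01) for p in((570,283),(630,220),(325,205))])
# vise block left end top (left of robot=+y)
for z in(.06,): print("vb",[plane(S,s(p),z) for p in((558,237),(583,214),(722,268),(712,300))],[plane(D,d(p),z) for p in((413,160),(370,150),(445,112))])
# tray: stop top corners, low near corners
print("tray", [tri(S,a,D,b) for a,b in(((167,170),(134,333)),((240,200),(249,243)),((171,231),(333,275)),((97,190),(223,398)))])
```

```text
A [0.4432 0.0024] edges [0.0311 0.1057 0.0349 0.1068] longdir 78.77689052413608 short -6.679384952769131
A [0.4447 0.0157] edges [0.0363 0.0964 0.0354 0.0986] longdir 80.7555927664281 short -11.827190022872315
B [ 0.5995 -0.0009] edges [0.031  0.1068 0.0377 0.1083] longdir 75.97276762190158 short -11.300095283656304
B [0.5996 0.0136] edges [0.0418 0.1007 0.0326 0.103 ] longdir 84.06170345066923 short -11.24340050741539
blank [ 0.4481 -0.1529] edges [0.0425 0.136  0.0402 0.1329] longdir 81.78702573867983 short -6.078032126755567
blank [ 0.448  -0.1425] edges [0.0395 0.1432 0.0453 0.1333] longdir 80.84189969249522 short -5.890748209679746
grip (array([ 0.5222, -0.3437,  0.0855]), np.float64(0.004652027031755659)) plane .086 [ 0.5253 -0.3437  0.086 ] [ 0.5193 -0.3388  0.086 ]
vise base S [array([ 0.4395, -0.2835,  0.01  ]), array([ 0.4312, -0.3896,  0.01  ]), array([ 0.6253, -0.4123,  0.01  ])] 
D [array([ 0.4397, -0.2775,  0.01  ]), array([ 0.4295, -0.3841,  0.01  ]), array([ 0.6345, -0.2942,  0.01  ])]
vb [array([ 0.5627, -0.2889,  0.06  ]), array([ 0.596, -0.294,  0.06 ]), array([ 0.5871, -0.3912,  0.06  ]), array([ 0.5524, -0.3944,  0.06  ])] [array([ 0.5712, -0.3033,  0.06  ]), array([ 0.6047, -0.3026,  0.06  ]), array([ 0.5812, -0.3889,  0.06  ])]
tray [(array([0.6479, 0.3973, 0.0552]), np.float64(0.004040223181097086)), (array([0.6158, 0.1085, 0.058 ]), np.float64(0.0012790957330667727)), (array([0.4098, 0.1287, 0.077 ]), np.float64(0.00023554428338469076)), (array([0.4407, 0.4205, 0.0791]), np.float64(0.005133428873117802))]
```

```bash
cat >> h.py <<'E'
def wrap(a): return (a+180)%360-180
def plan(*targets,start=None):
    """targets (x,y,z,yaw): print units (tx,ty,tz,turn) of successive calls"""
    s=r.get_state()
    p,yw=(np.array(s["tcp_pos"]),s["eef_rot"][2]) if start is None else (np.array(start[:3]),start[3])
    if start is None: print("at",p.round(4),round(yw,1),"w",round(s["gripper_width"],4),"t",round(s["time_s"],1))
    for T in targets:
        T=np.array(T,float)
        for k in range(20):
            d=T[:3]-p; dy=wrap(T[3]-yw); a=np.radians(yw)
            t=np.array([d[0]*np.cos(a)+d[1]*np.sin(a),d[0]*np.sin(a)-d[1]*np.cos(a),-d[2]])/.12
            n=max(1,int(np.ceil(max(abs(t).max()/.999,abs(dy)/48)-1e-6)))
            t/=n; print("  ",t.round(3).tolist(),round(-dy/n/360,3),"of",n)
            p=p+d/n; yw=yw+dy/n
            if n==1: break
        print(" ->",T)
E
python3 - <<'E'
from h import *
c=cam("wrist"); R,t=c[2],c[3]; print("cam pos",-R.T@t,"axis",R[2])
plan((.42,.40,.24,-6),(.45,.0,.24,-6),(.50,-.33,.24,-6))
E
```

```text
cam pos [0.22363618 0.64100376 0.38327113] axis [-0.25684896  0.05816735 -0.96469952]
at [0.1543 0.6568 0.2368] -13.2 w 0.0878 t 0.1
   [0.882, 0.525, -0.009] -0.007 of 3
   [0.859, 0.562, -0.009] -0.007 of 2
   [0.834, 0.598, -0.009] -0.007 of 1
 -> [ 0.42  0.4   0.24 -6.  ]
   [0.149, 0.822, -0.0] -0.0 of 4
   [0.149, 0.822, -0.0] -0.0 of 3
   [0.149, 0.822, -0.0] -0.0 of 2
   [0.149, 0.822, -0.0] -0.0 of 1
 -> [ 0.45  0.    0.24 -6.  ]
   [0.234, 0.897, -0.0] -0.0 of 3
   [0.234, 0.897, -0.0] -0.0 of 2
   [0.234, 0.897, -0.0] -0.0 of 1
 -> [ 0.5  -0.33  0.24 -6.  ]
```

Call:
{"api": "drive_tool", "payload": {
  "increments": [
    [[1,0.88,0.525,-0.05,-0.007],[1,0.88,0.525,-0.05,-0.007],[1,0.88,0.525,-0.05,-0.007]]
  ]
}}

```text
time_s: 0.52
tcp_pos: [0.2451, 0.569, 0.2442]
eef_rot: [-180.0, -0.0, -10.9]
contact_force: [-0.5, -0.2, -1.1]
gripper_width: 0.0877
gripper_force: 0.0
```

Call:
{"api": "drive_tool", "payload": {
  "increments": [
    [[1,0.86,0.56,-0.05,-0.007],[1,0.86,0.56,-0.05,-0.007],[1,0.86,0.56,-0.05,-0.007]]
  ]
}}

```text
time_s: 0.9
tcp_pos: [0.3337, 0.4843, 0.2499]
eef_rot: [-180.0, -0.0, -8.4]
contact_force: [-0.8, 1.3, 0.4]
gripper_width: 0.0881
gripper_force: 0.0
```

Call:
{"api": "drive_tool", "payload": {
  "increments": [
    [[1,0.83,0.6,0,-0.007],[1,0.83,0.6,0,-0.007],[1,0.83,0.6,0,-0.007],[1,0.83,0.6,0,-0.007]]
  ]
}}

```text
time_s: 1.4
tcp_pos: [0.4198, 0.4015, 0.2493]
eef_rot: [180.0, 0.0, -5.7]
contact_force: [-0.6, 0.6, -0.1]
gripper_width: 0.0876
gripper_force: 0.0
```

Call:
{"api": "drive_tool", "payload": {
  "increments": [
    [[1,0.0,0.99,0,0],[1,0.0,0.99,0,0],[1,0.0,0.99,0,0],[1,0,0.99,0,0]]
  ]
}}

```text
time_s: 1.9
tcp_pos: [0.408, 0.284, 0.25]
eef_rot: [-179.9, -0.0, -5.6]
contact_force: [0.1, 1.0, 0.2]
gripper_width: 0.088
gripper_force: 0.0
```

Run:
```python
from h import *
s=r.get_state();print(s["tcp_pos"],s["eef_rot"],s["time_s"])
m=camera_model("wrist");im=capture("wrist");cv2.imwrite("pics/c_tray.png",im[:,:,::-1]);np.save("pics/c_tray.npy",m,allow_pickle=True)
```

```text
[0.40799227 0.28399482 0.24997615] [-1.79939279e+02 -3.12515694e-02 -5.58543255e+00] 1.9
```

View pics/c_tray.png

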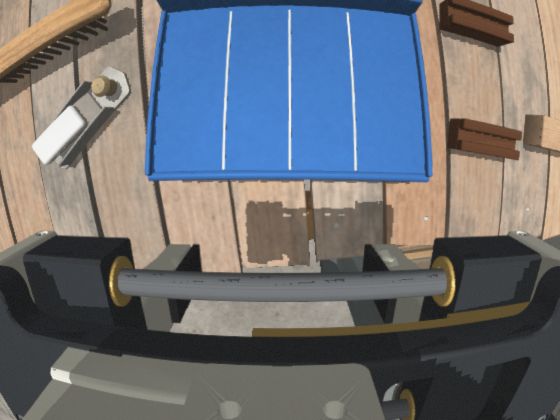

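The wrist view shows the tray from above: white lines with top ends (231,11),(289,10),(348,12) and bottom ends (223,170),(290,168),(355,170). Blocks are at (485,138) and (477,22).

Run:
```python
from h import *
from scipy.optimize import least_squares
np.set_printoptions(precision=4,suppress=True)
m=np.load("pics/c_tray.npy",allow_pickle=True).item()
c=("wrist",np.array(m["camera_matrix"]),cv2.Rodrigues(np.array(m["rvec"]))[0],np.array(m["tvec"]).ravel())
top=[(231,11),(289,10),(348,12)];bot=[(223,170),(290,168),(355,170)]
S=cam("side");sl=[[(181,317),(256,351)],[(208,296),(282,323)],[(232,276),(304,298)]]
def fr(p):
    a=np.radians(p[2]);b=np.radians(15)
    x=np.array([np.cos(a)*np.cos(b),np.sin(a)*np.cos(b),-np.sin(b)]);y=np.array([-np.sin(a),np.cos(a),0])
    return np.c_[x,y,np.cross(x,y)],np.array([p[0],p[1],p[3]])
def inc(p,cc,uv):
    R,o=fr(p);q,d=ray(cc,uv);q=R.T@(q-o);d=R.T@d;return q-d*q[2]/d[2]
ys=[.066,0,-.066]
def f(p):
    e=[]
    for i in range(3):
        T=inc(p,c,top[i]);B=inc(p,c,bot[i]);e+=[T[1]-ys[i],B[1]-ys[i],(T[0]+.002)*.5]
        for q in sl[i]: e.append((inc(p,S,q)[1]-ys[i])*.7)
    return e
s=least_squares(f,[.61,.26,-6,.02]);print("tray x y yaw z",s.x,"res mm",np.array(s.fun)*1000)
print([inc(s.x,c,q) for q in top+bot],[inc(s.x,S,q[0])[0] for q in sl],"near edge",inc(s.x,c,(290,178)))
im=cv2.imread("pics/c_tray.png")[:,:,::-1].copy()
for b in blobs(im,(0,90,15),(16,255,120),200):
    x,y,w,h=cv2.boundingRect(b)
    if y<200 and x>400:
        rc=cv2.minAreaRect(b); print(rc, plane(c,rc[0],.03), [plane(c,q,.04)[:2] for q in cv2.boxPoints(rc)])
plan((.50,-.21,.25,-6))
```

```text
tray x y yaw z [ 0.6135  0.2553 -5.9353  0.0314] res mm [ 0.0359 -0.1763 -0.1488 -0.4599 -0.365   0.6642 -0.4872 -0.2572  0.5705
  0.4012 -0.4153  0.5028  0.406  -0.661   0.337 ]
[array([-0.0023,  0.066 ,  0.    ]), array([-0.0025,  0.0007,  0.    ]), array([-0.0012, -0.0664,  0.    ]), array([-0.1873,  0.0658,  0.    ]), array([-0.1853, -0.0005,  0.    ]), array([-0.1862, -0.0655,  0.    ])] [np.float64(-0.001262833951608533), np.float64(-0.004143574394427585), np.float64(-0.003511906471883708)] near edge [-0.1952 -0.0005  0.    ]
((484.2130432128906, 137.8643035888672), (73.43376922607422, 31.3987979888916), 9.7824068069458) [0.4509 0.0191 0.03  ] [array([0.4416, 0.0852]), array([0.4786, 0.0761]), array([ 0.4638, -0.0434]), array([ 0.4223, -0.0333])]
((476.929931640625, 20.5382080078125), (80.19166564941406, 36.625186920166016), 16.389541625976562) [0.6063 0.0141 0.03  ] [array([0.5877, 0.088 ]), array([0.6371, 0.0648]), array([ 0.6242, -0.0601]), array([ 0.5696, -0.0294])]
at [0.4081 0.2842 0.2498] -5.6 w 0.0872 t 1.9
   [0.232, 0.805, -0.0] 0.0 of 5
   [0.234, 0.805, -0.0] 0.0 of 4
   [0.235, 0.804, -0.0] 0.0 of 3
   [0.236, 0.804, -0.0] 0.0 of 2
   [0.237, 0.804, -0.0] 0.0 of 1
 -> [ 0.5  -0.21  0.25 -6.  ]
```

Call:
{"api": "drive_tool", "payload": {
  "increments": [
    [[1,0.1,0.85,0,0],[1,0.1,0.85,0,0]]
  ]
}}

```text
time_s: 2.2
tcp_pos: [0.4099, 0.1799, 0.2492]
eef_rot: [180.0, 0.0, -5.5]
contact_force: [0.8, -0.5, -0.1]
gripper_width: 0.0874
gripper_force: 0.0
```

Call:
{"api": "drive_tool", "payload": {
  "increments": [
    [[1,0.1,0.85,0,0],[1,0.1,0.85,0,0]]
  ]
}}

```text
time_s: 2.45
tcp_pos: [0.4121, 0.0767, 0.2495]
eef_rot: [180.0, 0.0, -5.6]
contact_force: [1.0, 0.2, -0.2]
gripper_width: 0.0879
gripper_force: 0.0
```

Call:
{"api": "drive_tool", "payload": {
  "increments": [
    [[1,0.1,0.85,0,0],[1,0.1,0.85,0,0]]
  ]
}}

```text
time_s: 2.7
tcp_pos: [0.4144, -0.0261, 0.2496]
eef_rot: [180.0, 0.0, -5.6]
contact_force: [0.7, 0.1, -1.0]
gripper_width: 0.0876
gripper_force: 0.0
```

Call:
{"api": "drive_tool", "payload": {
  "increments": [
    [[1,0.1,0.85,0,0],[1,0.1,0.85,0,0]]
  ]
}}

```text
time_s: 2.95
tcp_pos: [0.4166, -0.1291, 0.2495]
eef_rot: [180.0, 0.0, -5.6]
contact_force: [-0.2, -0.1, 0.1]
gripper_width: 0.0875
gripper_force: 0.0
```

Call:
{"api": "drive_tool", "payload": {
  "increments": [
    [[1,0.1,0.85,0,0],[1,0.1,0.85,0,0]]
  ]
}}

```text
time_s: 3.2
tcp_pos: [0.4188, -0.2322, 0.2492]
eef_rot: [180.0, 0.0, -5.6]
contact_force: [0.5, -1.0, 0.2]
gripper_width: 0.0875
gripper_force: 0.0
```

Call:
{"api": "drive_tool", "payload": {
  "increments": [
    [[1,0.1,0.85,0,0],[1,0.1,0.85,0,0],[1,0.1,0.85,0,0],[1,0.1,0.85,0,0]]
  ]
}}

```text
time_s: 3.7
tcp_pos: [0.4203, -0.3328, 0.2488]
eef_rot: [-180.0, 0.1, -5.6]
contact_force: [-0.2, -0.3, -0.6]
gripper_width: 0.0879
gripper_force: 0.0
```

```bash
cat >> h.py <<'E'
def snap(name):
    m=camera_model("wrist"); s=r.get_state(); im=capture("wrist"); cv2.imwrite(f"pics/{name}.png",im[:,:,::-1]); np.save(f"pics/{name}.npy",m,allow_pickle=True)
    print(s["tcp_pos"].round(4),s["eef_rot"].round(1),"t",s["time_s"],"w",round(s["gripper_width"],4)); return im
def load(name):
    m=np.load(f"pics/{name}.npy",allow_pickle=True).item()
    return ("wrist",np.array(m["camera_matrix"]),cv2.Rodrigues(np.array(m["rvec"]))[0],np.array(m["tvec"]).ravel())
E
python3 -c "
from h import *
snap('d_vise')"
```

```text
[ 0.4203 -0.3328  0.2488] [-1.8e+02  1.0e-01 -5.6e+00] t 3.7 w 0.0879
```

View pics/d_vise.png

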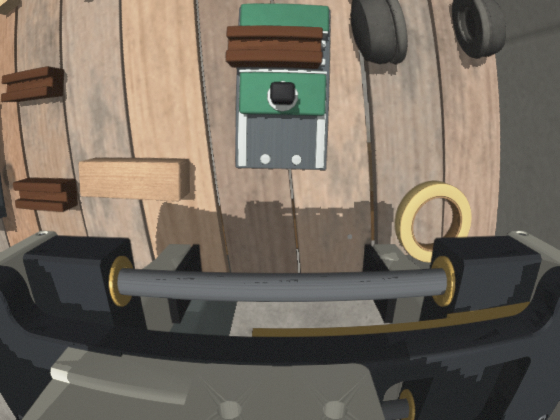

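The wrist view over the vise shows the base front corners at (236,168) and (326,170), the sliding jaw top from (240,72) to (325,115), the grip top around (285,88), and the grooved block from (227,26) to (326,68). The fixed jaw's far edge is at row 5, and headphones are at the right.

Run:
```python
from h import *
np.set_printoptions(precision=4,suppress=True)
c=load("d_vise");im=cv2.imread("pics/d_vise.png")[:,:,::-1].copy()
P=lambda z,*q:[plane(c,p,z)[:2].round(4).tolist() for p in q]
print("base z.008",P(.008,(236,168),(326,170)))
print("jaw back edge .034",P(.034,(240,114),(325,115)),"face edge",P(.034,(240,72),(325,72)),"fixed far",P(.034,(240,5),(328,6)))
print("block top .06",P(.06,(227,27),(322,30),(226,64),(322,66)))
for b in blobs(im,(65,80,30),(90,255,255),200): print("green",poly(b,2))
g=[b for b in blobs(im,(0,0,0),(179,255,40),60)]
for b in g:
    x,y,w,h=cv2.boundingRect(b)
    if 250<x<310 and y<130: print("grip",x,y,w,h,P(.086,(x+w/2,y+h/2)))
print(im[78:108:3,284].tolist())
```

```text
base z.008 [[0.4443, -0.2797], [0.4312, -0.3875]]
jaw back edge .034 [[0.5072, -0.2952], [0.497, -0.3882]] face edge [[0.5543, -0.3], [0.5453, -0.3928]] fixed far [[0.6347, -0.307], [0.6241, -0.4048]]
block top .06 [[0.601, -0.2938], [0.5872, -0.3907], [0.5604, -0.2893], [0.548, -0.3865]]
green [[240, 73], [241, 112], [315, 115], [324, 112], [325, 76], [322, 74]]
green [[241, 6], [240, 24], [307, 25], [328, 29], [327, 7], [291, 4]]
[[85, 147, 117], [147, 169, 156], [51, 52, 52], [61, 62, 62], [63, 61, 63], [60, 59, 61], [57, 55, 56], [41, 44, 44], [24, 27, 29], [100, 103, 100]]
```

Call:
{"api": "drive_tool", "payload": {
  "increments": [
    [[1,0.855,0,0,0.001],[1,0.855,0,0.7,0.001],[1,0.855,0,0.7,0.001],[1,0.855,0,0.7,0.001]]
  ]
}}

```text
time_s: 4.25
tcp_pos: [0.5215, -0.3415, 0.1632]
eef_rot: [-179.9, 0.3, -5.9]
contact_force: [0.7, -0.4, 0.5]
gripper_width: 0.0874
gripper_force: 0.0
```

Call:
{"api": "drive_tool", "payload": {
  "increments": [
    [[1,0,0,0.87,0],[1,0,0,0.87,0],[1,0,0,0.87,0],[-1,0,0,0.87,0],[-1,0,0,0.87,0]]
  ],
  "squeeze": 40
}}

```text
time_s: 4.88
tcp_pos: [0.5233, -0.344, 0.0642]
eef_rot: [179.9, -0.3, -6.0]
contact_force: [0.2, -0.1, 0.4]
gripper_width: 0.073
gripper_force: 0.0
```

Call:
{"api": "drive_tool", "payload": {
  "increments": [
    [[-1,0,0,0,0],[-1,0,0,0,0],[-1,0,0,0,0],[-1,0,0,0,0],[-1,0,0,0,0]]
  ]
}}

```text
time_s: 5.5
tcp_pos: [0.5217, -0.3433, 0.061]
eef_rot: [-180.0, 0.0, -6.0]
contact_force: [0.4, 3.6, 3.2]
gripper_width: 0.0232
gripper_force: 40.0
```

Call:
{"api": "drive_tool", "payload": {
  "increments": [
    [[-1,-0.07,0,0,0],[-1,-0.15,0,0,0],[-1,-0.23,0,0,0],[-1,-0.3,0,0,0],[-1,-0.36,0,0,0]]
  ]
}}

```text
time_s: 6.12
tcp_pos: [0.482, -0.3384, 0.0611]
eef_rot: [-180.0, -0.4, -6.1]
contact_force: [25.2, 4.6, -22.6]
gripper_width: 0.0237
gripper_force: 39.9
```

Call:
{"api": "drive_tool", "payload": {
  "increments": [
    [[-1,0,0,0,0],[-1,0,0,0,0],[1,0,0,0,0],[1,0,0,0,0],[1,0,0,0,0]]
  ]
}}

```text
time_s: 6.75
tcp_pos: [0.4783, -0.3391, 0.0612]
eef_rot: [180.0, 0.0, -6.0]
contact_force: [0.0, 0.1, 0.5]
gripper_width: 0.0479
gripper_force: 0.0
```

Call:
{"api": "drive_tool", "payload": {
  "increments": [
    [[1,0,0,0,0],[1,0,0,-0.9,0],[1,0,0,-0.9,0],[1,0,0,-0.9,0],[1,0,0,-0.9,0]]
  ]
}}

```text
time_s: 7.38
tcp_pos: [0.4783, -0.3388, 0.1689]
eef_rot: [-180.0, -0.0, -6.0]
contact_force: [0.0, -0.1, -0.5]
gripper_width: 0.0871
gripper_force: 0.0
```

Run:
```python
from h import *
im=snap("e"); c=load("e")
for b in blobs(im,(65,80,30),(90,255,255),200): print("green",poly(b,3),[plane(c,p,.034)[:2].round(4).tolist() for p in poly(b,3)][:6])
for b in blobs(im,(0,90,15),(16,255,120),300):
    q=cv2.minAreaRect(b); print("dark",q, [plane(c,p,.06)[:2].round(4).tolist() for p in cv2.boxPoints(q)])
plan((.40,-.335,.25,-6))
```

```text
[ 0.4783 -0.3388  0.1689] [-180.   -0.   -6.] t 7.375 w 0.0871
green [[228, 172], [231, 218], [264, 219], [261, 195], [266, 186], [279, 180], [290, 182], [301, 196], [297, 219], [331, 218], [333, 172]] [[0.5129, -0.2948], [0.4709, -0.2915], [0.4668, -0.3214], [0.4891, -0.3214], [0.4967, -0.3267], [0.5008, -0.3387]]
green [[228, 34], [228, 65], [340, 66], [337, 35]] [[0.635, -0.3086], [0.6066, -0.3059], [0.5958, -0.4015], [0.6243, -0.4021]]
dark ((13.0, 129.0), (34.0, 26.0), 90.0) [[0.6161, -0.0596], [0.6054, -0.1013], [0.5722, -0.095], [0.5809, -0.0526]]
dark ((270.33056640625, 90.60542297363281), (125.09553527832031, 49.834144592285156), 0.58463054895401) [[0.5638, -0.289], [0.6038, -0.2938], [0.5915, -0.3909], [0.5518, -0.3864]]
at [ 0.478  -0.3387  0.1682] -6.0 w 0.0877 t 7.4
   [-0.649, 0.038, -0.681] -0.0 of 1
 -> [ 0.4   -0.335  0.25  -6.   ]
```

View pics/e.png

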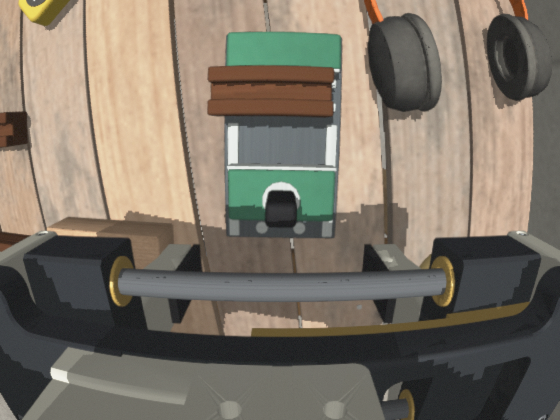

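The jaw is open (its face is near row 172). The block stays on the parallels at px (270,90), centre about (0.578,-0.340) with a long-axis yaw of -6.6.

Call:
{"api": "drive_tool", "payload": {
  "increments": [
    [[1,0.83,-0.075,-0.1,0.125],[1,0.83,-0.075,-0.1,0.125],[1,0.83,-0.075,-0.1,0.125],[1,0.83,-0.075,-0.1,0.125],[1,0.83,-0.075,-0.1,0.125]]
  ]
}}

```text
time_s: 8.05
tcp_pos: [0.5781, -0.3402, 0.1792]
eef_rot: [179.9, 0.1, -51.1]
contact_force: [-0.1, 0.2, -0.1]
gripper_width: 0.0877
gripper_force: 0.0
```

Call:
{"api": "drive_tool", "payload": {
  "increments": [
    [[1,0,0,0,0.126],[1,0,0,0,0.126],[1,0,0,0,0.126],[1,0,0,0,0.126],[1,0,0,0,0.126]]
  ]
}}

```text
time_s: 8.68
tcp_pos: [0.5782, -0.3404, 0.1802]
eef_rot: [179.9, 0.0, -96.4]
contact_force: [0.1, -0.5, 0.7]
gripper_width: 0.0873
gripper_force: 0.0
```

Run:
```python
from h import *
plan((.578,-.340,.10,-96.5),(.578,-.34,.049,-96.5))
```

```text
at [ 0.5782 -0.3404  0.1802] -96.4 w 0.0873 t 8.7
   [-0.003, 0.002, 0.668] 0.0 of 1
 -> [  0.578  -0.34    0.1   -96.5  ]
   [-0.0, 0.0, 0.425] -0.0 of 1
 -> [ 5.78e-01 -3.40e-01  4.90e-02 -9.65e+01]
```

Call:
{"api": "drive_tool", "payload": {
  "increments": [
    [[1,0,0,0.67,0],[1,0,0,0.67,0],[1,0,0,0.67,0]]
  ]
}}

```text
time_s: 9.05
tcp_pos: [0.5778, -0.3404, 0.0994]
eef_rot: [179.8, 0.0, -96.3]
contact_force: [1.1, 0.5, 1.2]
gripper_width: 0.0874
gripper_force: 0.0
```

Call:
{"api": "drive_tool", "payload": {
  "increments": [
    [[1,0,0,0.2,0],[1,0,0,0.42,0],[1,0,0,0.42,0],[0,0,0,0.42,0],[-1,0,0,0.42,0]]
  ],
  "squeeze": 30
}}

```text
time_s: 9.68
tcp_pos: [0.5798, -0.3409, 0.0523]
eef_rot: [-179.8, -0.0, -96.4]
contact_force: [-0.2, 0.5, -0.3]
gripper_width: 0.0731
gripper_force: 0.0
```

Call:
{"api": "drive_tool", "payload": {
  "increments": [
    [[-1,0,0,0,0],[-1,0,0,0,0],[-1,0,0,0,0],[-1,0,0,0,0],[-1,0,0,0,0]]
  ]
}}

```text
time_s: 10.3
tcp_pos: [0.5781, -0.3404, 0.0504]
eef_rot: [179.9, 0.0, -96.4]
contact_force: [-3.6, 0.8, 5.3]
gripper_width: 0.0394
gripper_force: 30.0
```

Call:
{"api": "drive_tool", "payload": {
  "increments": [
    [[-1,0,0,-0.2,0],[-1,0,0,-0.4,0],[-1,0,0,-0.7,0],[-1,0,0,-1,0],[-1,0,0,-1,0]]
  ]
}}

```text
time_s: 10.92
tcp_pos: [0.5809, -0.3412, 0.1738]
eef_rot: [-179.6, -0.1, -96.4]
contact_force: [0.2, 0.1, -1.5]
gripper_width: 0.0397
gripper_force: 29.9
```

Run:
```python
from h import *
plan((.50,.0,.21,-96),(.48,.17,.21,-6))
```

```text
at [ 0.5809 -0.3412  0.1738] -96.4 w 0.0397 t 10.9
   [-0.917, 0.328, -0.101] -0.0 of 3
   [-0.918, 0.326, -0.101] -0.0 of 2
   [-0.918, 0.324, -0.101] -0.0 of 1
 -> [  0.5    0.     0.21 -96.  ]
   [-0.696, 0.157, -0.0] -0.125 of 2
   [-0.603, -0.381, -0.0] -0.125 of 1
 -> [ 0.48  0.17  0.21 -6.  ]
```

```bash
cat >> h.py <<'E'
F=np.array([.6135,.2553,.0314]);_a=np.radians(-5.9);_b=np.radians(15)
EX=np.array([np.cos(_a)*np.cos(_b),np.sin(_a)*np.cos(_b),-np.sin(_b)]);EY=np.array([-np.sin(_a),np.cos(_a),0]);EN=np.cross(EX,EY)
def ch(s,y,n=0): return F+s*EX+y*EY+n*EN
def inch(c,uv,n=0):
    o,d=ray(c,uv);q=np.array([(o-F)@e for e in(EX,EY,EN)]);v=np.array([d@e for e in(EX,EY,EN)]);return q+v*(n-q[2])/v[2]
E
python3 - <<'E'
from h import *
b=ch(-.08,.033);print(b)
plan((*b[:2],.20,-6))
E
```

```text
[0.54002742 0.29606839 0.05210552]
at [ 0.5809 -0.3412  0.1738] -96.4 w 0.0397 t 10.9
   [-0.873, 0.154, -0.036] -0.042 of 6
   [-0.883, -0.078, -0.036] -0.042 of 5
   [-0.833, -0.305, -0.036] -0.042 of 4
   [-0.725, -0.511, -0.036] -0.042 of 3
   [-0.568, -0.682, -0.036] -0.042 of 2
   [-0.371, -0.806, -0.036] -0.042 of 1
 -> [ 0.54002742  0.29606839  0.2        -6.        ]
```

Call:
{"api": "drive_tool", "payload": {
  "increments": [
    [[-1,-0.44,0.077,-0.2,0],[-1,-0.873,0.154,-0.2,-0.042],[-1,-0.873,0.154,-0.2,-0.042],[-1,-0.873,0.154,-0.2,-0.042]]
  ]
}}

```text
time_s: 11.42
tcp_pos: [0.572, -0.2336, 0.1935]
eef_rot: [180.0, 0.0, -81.2]
contact_force: [0.1, 0.5, -1.6]
gripper_width: 0.0401
gripper_force: 29.9
```

Call:
{"api": "drive_tool", "payload": {
  "increments": [
    [[-1,-0.883,-0.078,0,-0.042],[-1,-0.883,-0.078,0,-0.042],[-1,-0.883,-0.078,0,-0.042]]
  ]
}}

```text
time_s: 11.8
tcp_pos: [0.5651, -0.1264, 0.1938]
eef_rot: [180.0, 0.0, -66.1]
contact_force: [-0.3, -0.0, -1.5]
gripper_width: 0.0397
gripper_force: 29.9
```

Call:
{"api": "drive_tool", "payload": {
  "increments": [
    [[-1,-0.833,-0.305,0,-0.042],[-1,-0.833,-0.305,0,-0.042],[-1,-0.833,-0.305,0,-0.042]]
  ]
}}

```text
time_s: 12.18
tcp_pos: [0.5584, -0.0206, 0.1939]
eef_rot: [180.0, 0.0, -51.0]
contact_force: [0.1, -0.0, -1.4]
gripper_width: 0.04
gripper_force: 29.9
```

Call:
{"api": "drive_tool", "payload": {
  "increments": [
    [[-1,-0.725,-0.51,0,-0.042],[-1,-0.725,-0.51,0,-0.042],[-1,-0.725,-0.51,0,-0.042]]
  ]
}}

```text
time_s: 12.55
tcp_pos: [0.5515, 0.0852, 0.1938]
eef_rot: [180.0, 0.0, -35.9]
contact_force: [0.3, -0.2, -1.1]
gripper_width: 0.0395
gripper_force: 29.9
```

Call:
{"api": "drive_tool", "payload": {
  "increments": [
    [[-1,-0.568,-0.682,0,-0.042],[-1,-0.568,-0.682,0,-0.042],[-1,-0.568,-0.682,0,-0.042]]
  ]
}}

```text
time_s: 12.92
tcp_pos: [0.5444, 0.1913, 0.1937]
eef_rot: [180.0, 0.0, -20.8]
contact_force: [-0.7, -0.5, -2.0]
gripper_width: 0.0401
gripper_force: 29.9
```

Call:
{"api": "drive_tool", "payload": {
  "increments": [
    [[-1,-0.37,-0.806,0,-0.042],[-1,-0.37,-0.806,0,-0.042],[-1,-0.37,-0.806,0,-0.042],[-1,-0.37,-0.806,0,-0.042]]
  ]
}}

```text
time_s: 13.42
tcp_pos: [0.5371, 0.2949, 0.1937]
eef_rot: [179.9, 0.0, -5.8]
contact_force: [0.3, -0.8, -1.5]
gripper_width: 0.0398
gripper_force: 29.9
```

Run:
```python
from h import *
b=ch(-.08,.033)
plan((*b[:2],.12,-6),(*b[:2],.098,-6)); im=snap("f")
```

```text
at [0.5371 0.2949 0.1937] -5.8 w 0.0398 t 13.4
   [0.023, -0.012, 0.614] 0.0 of 1
 -> [ 0.54002742  0.29606839  0.12       -6.        ]
   [0.0, -0.0, 0.183] -0.0 of 1
 -> [ 0.54002742  0.29606839  0.098      -6.        ]
[0.5371 0.2949 0.1937] [179.9   0.   -5.8] t 13.425 w 0.0398
```

View pics/f.png

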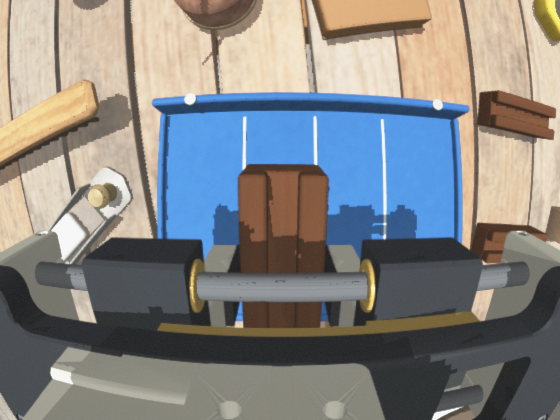

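The block is held straight over lane +0.033, between the lines at px 244 and 316.

Call:
{"api": "drive_tool", "payload": {
  "increments": [
    [[-1,0.02,-0.01,0.4,0.0],[-1,0.02,-0.01,0.6,0.0],[-1,0.02,-0.01,0.7,0],[-1,0.02,-0.01,0.78,0],[-1,0.02,-0.01,0.81,0]]
  ]
}}

```text
time_s: 14.1
tcp_pos: [0.5395, 0.2974, 0.0974]
eef_rot: [-180.0, -0.0, -5.7]
contact_force: [-0.6, -0.3, -1.0]
gripper_width: 0.04
gripper_force: 29.9
```

Call:
{"api": "drive_tool", "payload": {
  "increments": [
    [[-1,0,0,0.02,0.0],[-1,0,0,0.04,0.0],[-1,0,0,0.04,0]]
  ],
  "squeeze": 4
}}

```text
time_s: 14.48
tcp_pos: [0.5399, 0.2981, 0.0931]
eef_rot: [-179.9, -0.1, -5.6]
contact_force: [2.6, 0.1, 1.5]
gripper_width: 0.0402
gripper_force: 4.0
```

Call:
{"api": "drive_tool", "payload": {
  "increments": [
    [[-1,0,0,0.03,0.0],[-1,0,0,0.06,0.0],[-1,0,0,0.09,0],[-1,0,0,0.12,0],[-1,0,0,0.12,0]]
  ],
  "squeeze": 3
}}

```text
time_s: 15.1
tcp_pos: [0.539, 0.2975, 0.0775]
eef_rot: [180.0, 0.0, -5.7]
contact_force: [1.0, -0.6, -1.1]
gripper_width: 0.04
gripper_force: 3.0
```

Call:
{"api": "drive_tool", "payload": {
  "increments": [
    [[0.15,0,0,0,0.0],[0.15,0,0,0,0.0],[0.15,0,0,0,0],[0.15,0,0,0,0]]
  ]
}}

```text
time_s: 15.6
tcp_pos: [0.5391, 0.2976, 0.0779]
eef_rot: [180.0, 0.0, -5.7]
contact_force: [0.7, 0.1, 0.0]
gripper_width: 0.0502
gripper_force: 0.0
```

Run:
```python
from h import *
im=snap("g"); c=load("g")
for b in blobs(im,(0,90,15),(16,255,125),300):
    x,y,w,h=cv2.boundingRect(b)
    if 200<x<400 and y>60: print(x,y,w,h,"far end chute", inch(c,(x+w/2,y+1),.04), poly(b,4)[:12])
S=cam("side"); a=capture("side");cv2.imwrite("pics/g_side.png",a[:,:,::-1])
```

```text
[0.5391 0.2976 0.0779] [180.    0.   -5.7] t 15.6 w 0.0502
241 302 83 26 far end chute [-0.09970419  0.03418409  0.04      ] [[241, 303], [242, 326], [323, 327], [322, 302]]
240 169 86 104 far end chute [-0.03932983  0.03422411  0.04      ] [[241, 170], [264, 171], [264, 237], [241, 238], [240, 173], [240, 270], [323, 271], [323, 170]]
```

View pics/g_side.png

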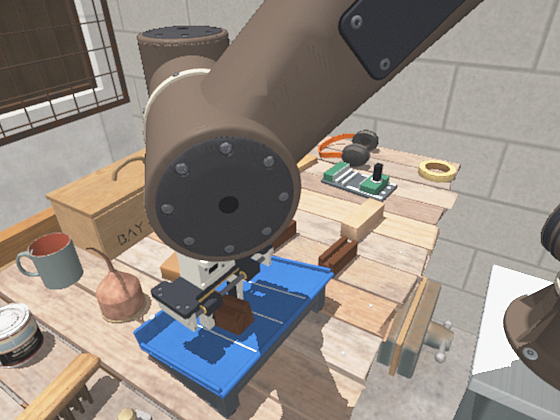

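The side view shows the block flat on the slope. Its far end is at chute x ≈ -0.039, so I'll slide it down under a light grip.

Call:
{"api": "drive_tool", "payload": {
  "increments": [
    [[-1,0,0,0,0.0],[-1,0,0,0,0.0],[-1,0,0,0,0],[-1,0,0,0,0]]
  ],
  "squeeze": 12
}}

```text
time_s: 16.2
tcp_pos: [0.5392, 0.2976, 0.078]
eef_rot: [180.0, 0.0, -5.7]
contact_force: [-0.2, 0.1, 0.6]
gripper_width: 0.0398
gripper_force: 12.0
```

Call:
{"api": "drive_tool", "payload": {
  "increments": [
    [[-1,0.07,0,0.019,0.0],[-1,0.14,0,0.038,0.0],[-1,0.21,0,0.056,0],[-1,0.25,0,0.067,0],[-1,0.28,0,0.075,0]]
  ]
}}

```text
time_s: 16.82
tcp_pos: [0.573, 0.2942, 0.0689]
eef_rot: [-180.0, -0.0, -5.7]
contact_force: [-0.7, 0.1, 2.1]
gripper_width: 0.0398
gripper_force: 12.0
```

Call:
{"api": "drive_tool", "payload": {
  "increments": [
    [[-1,0.02,0,0.005,0.0],[-1,0.04,0,0.01,0.0],[-1,0.06,0,0.016,0],[-1,0.08,0,0.021,0],[-1,0.08,0,0.021,0]]
  ]
}}

```text
time_s: 17.45
tcp_pos: [0.5802, 0.2935, 0.0667]
eef_rot: [180.0, 0.2, -5.7]
contact_force: [-11.5, 2.4, 8.7]
gripper_width: 0.0396
gripper_force: 12.0
```

```bash
cat >> h.py <<'E'
def faredge(name):
    im=snap(name); c=load(name)
    for b in blobs(im,(0,90,15),(16,255,125),300):
        x,y,w,h=cv2.boundingRect(b)
        if 150<x<450 and 60<y<260: print(x,y,w,h,"far end chute", inch(c,(x+w/2,y+1),.04))
E
python3 -c "
from h import *
faredge('h')"
```

```text
[0.5802 0.2935 0.0667] [180.    0.2  -5.7] t 17.45 w 0.0396
239 172 87 101 far end chute [0.00214628 0.03461509 0.04      ]
```

Call:
{"api": "drive_tool", "payload": {
  "increments": [
    [[0.15,0,0,0,0.0],[0.15,0,0,0,0.0],[0.15,0,0,0,0],[0.15,0,0,0,0]]
  ]
}}

```text
time_s: 18.0
tcp_pos: [0.5823, 0.2932, 0.0663]
eef_rot: [180.0, 0.0, -5.7]
contact_force: [-0.2, -0.5, 1.1]
gripper_width: 0.0501
gripper_force: 0.0
```

Call:
{"api": "drive_tool", "payload": {
  "increments": [
    [[0.15,0,0,-0.4,0.0],[0.15,0,0,-1,0.0],[0.15,0,0,-1,0],[0.15,0,0,-1,0]]
  ]
}}

```text
time_s: 18.5
tcp_pos: [0.5823, 0.2935, 0.1872]
eef_rot: [-179.9, -0.1, -5.7]
contact_force: [-0.1, -0.5, -0.9]
gripper_width: 0.0502
gripper_force: 0.0
```

Run:
```python
from h import *
faredge('i'); plan((.448,-.08,.25,-98))
```

```text
[0.5823 0.2935 0.1872] [-1.799e+02 -1.000e-01 -5.700e+00] t 18.5 w 0.0502
259 154 48 119 far end chute [0.00095072 0.03417702 0.04      ]
at [0.5817 0.2931 0.1857] -5.7 w 0.0504 t 18.6
   [-0.2, 0.801, -0.134] 0.064 of 4
   [0.13, 0.815, -0.134] 0.064 of 3
   [0.439, 0.699, -0.134] 0.064 of 2
   [0.678, 0.471, -0.134] 0.064 of 1
 -> [ 4.48e-01 -8.00e-02  2.50e-01 -9.80e+01]
```

Block v is seated against the stop. On to the blank.

Call:
{"api": "drive_tool", "payload": {
  "increments": [
    [[1,-0.2,0.8,-0.134,0.064],[1,-0.2,0.8,-0.134,0.064],[1,-0.2,0.8,-0.134,0.064]]
  ]
}}

```text
time_s: 18.92
tcp_pos: [0.5474, 0.1977, 0.2015]
eef_rot: [179.9, 0.1, -29.0]
contact_force: [0.1, -0.1, -0.3]
gripper_width: 0.0752
gripper_force: 0.0
```

Call:
{"api": "drive_tool", "payload": {
  "increments": [
    [[1,0.13,0.815,-0.134,0.064],[1,0.13,0.815,-0.134,0.064],[1,0.13,0.815,-0.134,0.064]]
  ]
}}

```text
time_s: 19.3
tcp_pos: [0.5145, 0.1052, 0.2178]
eef_rot: [179.9, 0.0, -52.0]
contact_force: [1.0, 0.5, -0.3]
gripper_width: 0.087
gripper_force: 0.0
```

Call:
{"api": "drive_tool", "payload": {
  "increments": [
    [[1,0.44,0.7,-0.134,0.064],[1,0.44,0.7,-0.134,0.064],[1,0.44,0.7,-0.134,0.064]]
  ]
}}

```text
time_s: 19.68
tcp_pos: [0.4817, 0.0123, 0.2341]
eef_rot: [179.9, 0.0, -74.9]
contact_force: [0.0, 1.0, -0.2]
gripper_width: 0.0878
gripper_force: 0.0
```

Call:
{"api": "drive_tool", "payload": {
  "increments": [
    [[1,0.68,0.47,-0.134,0.064],[1,0.68,0.47,-0.134,0.064],[1,0.68,0.47,-0.134,0.064],[1,0.68,0.47,-0.134,0.064]]
  ]
}}

```text
time_s: 20.18
tcp_pos: [0.4498, -0.0794, 0.25]
eef_rot: [179.9, -0.0, -97.7]
contact_force: [0.6, 0.9, -0.8]
gripper_width: 0.0876
gripper_force: 0.0
```

```bash
python3 -c "
from h import *
snap('j')"
```

```text
[ 0.4498 -0.0794  0.25  ] [179.9  -0.  -97.7] t 20.175 w 0.0876
```

View pics/j.png

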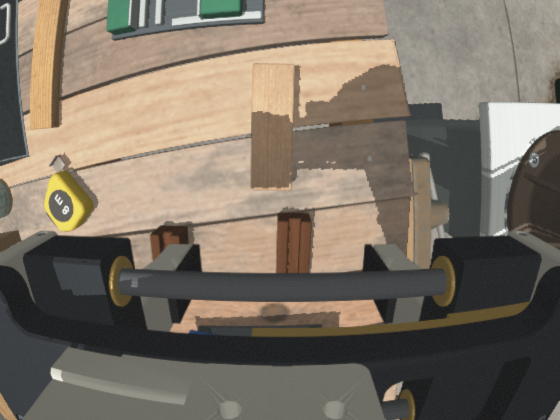

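The wrist view shows the blank's top with corners about (254,64), (297,64), (292,187), (251,186). It is half in shadow and clear of the others.

Run:
```python
from h import *
c=load("j");Q=np.array([plane(c,p,.045)[:2] for p in((254,64),(297,64),(292,187),(251,186))]);print(Q,Q.mean(0),np.linalg.norm(Q-np.roll(Q,1,0),axis=1))
v=Q[3]+Q[2]-Q[0]-Q[1];yaw=np.degrees(np.arctan2(v[1],v[0]))-90;print("blank yaw",yaw)
plan((*Q.mean(0),.10,yaw-90),(*Q.mean(0),.033,yaw-90))
```

```text
[[ 0.46080218 -0.21922781]
 [ 0.4154764  -0.21288386]
 [ 0.43827375 -0.08010697]
 [ 0.48288235 -0.08730574]] [ 0.44935867 -0.14988109] [0.13375711 0.04576759 0.1347198  0.04518572]
blank yaw -9.622523226326322
at [ 0.4498 -0.0792  0.25  ] -97.6 w 0.0877 t 20.2
   [0.292, -0.037, 0.625] 0.003 of 2
   [0.291, -0.042, 0.625] 0.003 of 1
 -> [  0.44935867  -0.14988109   0.1        -99.62252323]
   [-0.0, 0.0, 0.558] -0.0 of 1
 -> [ 4.49358668e-01 -1.49881094e-01  3.30000000e-02 -9.96225232e+01]
```

Call:
{"api": "drive_tool", "payload": {
  "increments": [
    [[1,0.29,-0.04,0.5,0.003],[1,0.585,-0.08,0.9,0.005],[1,0.585,-0.08,0.9,0.005],[1,0.585,-0.08,0.9,0.005]]
  ]
}}

```text
time_s: 20.72
tcp_pos: [0.4498, -0.1505, 0.1425]
eef_rot: [179.9, -0.0, -99.5]
contact_force: [0.5, 1.1, 0.2]
gripper_width: 0.0876
gripper_force: 0.0
```

Call:
{"api": "drive_tool", "payload": {
  "increments": [
    [[1,0,0,0.45,0.0],[1,0,0,0.91,0.0],[1,0,0,0.91,0],[1,0,0,0.91,0],[0,0,0,0.91,0]]
  ],
  "squeeze": 35
}}

```text
time_s: 21.35
tcp_pos: [0.4513, -0.1506, 0.0361]
eef_rot: [-179.7, 0.1, -99.6]
contact_force: [-0.3, -0.2, -0.2]
gripper_width: 0.0821
gripper_force: 0.0
```

Call:
{"api": "drive_tool", "payload": {
  "increments": [
    [[-1,0,0,0,0],[-1,0,0,0,0],[-1,0,0,0,0],[-1,0,0,0,0],[-1,0,0,0,0]]
  ]
}}

```text
time_s: 21.98
tcp_pos: [0.4494, -0.151, 0.0337]
eef_rot: [-180.0, -0.0, -99.6]
contact_force: [-0.6, -0.9, 2.9]
gripper_width: 0.0449
gripper_force: 35.0
```

Call:
{"api": "drive_tool", "payload": {
  "increments": [
    [[-1,0,0,-0.3,0],[-1,0,0,-0.6,0],[-1,0,0,-0.95,0],[-1,0,0,-0.95,0]]
  ]
}}

```text
time_s: 22.48
tcp_pos: [0.451, -0.151, 0.1504]
eef_rot: [-179.7, 0.1, -99.6]
contact_force: [1.0, 0.1, -1.6]
gripper_width: 0.0449
gripper_force: 35.0
```

Run:
```python
from h import *
plan((.564,-.348,.145,-96.4),(.564,-.348,.058,-96.4))
```

```text
at [ 0.451  -0.151   0.1504] -99.6 w 0.0449 t 22.5
   [0.731, -0.601, 0.022] -0.004 of 2
   [0.747, -0.58, 0.022] -0.004 of 1
 -> [  0.564  -0.348   0.145 -96.4  ]
   [-0.0, 0.0, 0.725] -0.0 of 1
 -> [ 5.64e-01 -3.48e-01  5.80e-02 -9.64e+01]
```

Call:
{"api": "drive_tool", "payload": {
  "increments": [
    [[-1,0.36,-0.3,0,-0.004],[-1,0.73,-0.6,0,-0.004],[-1,0.73,-0.6,0,-0.004],[-1,0.73,-0.6,0,-0.004]]
  ]
}}

```text
time_s: 22.98
tcp_pos: [0.5043, -0.2493, 0.1459]
eef_rot: [179.8, 0.0, -98.3]
contact_force: [0.5, 0.7, -1.2]
gripper_width: 0.0447
gripper_force: 35.0
```

Call:
{"api": "drive_tool", "payload": {
  "increments": [
    [[-1,0.37,-0.3,0,-0.005],[-1,0.745,-0.58,0,-0.005],[-1,0.745,-0.58,0,-0.005],[-1,0.745,-0.58,0,-0.005]]
  ]
}}

```text
time_s: 23.48
tcp_pos: [0.5608, -0.3468, 0.1467]
eef_rot: [179.9, 0.0, -96.4]
contact_force: [-0.1, 0.6, -1.2]
gripper_width: 0.0444
gripper_force: 35.0
```

Run:
```python
from h import *
plan((.564,-.348,.10,-96.4),(.564,-.348,.058,-96.4)); snap("k")
```

```text
at [ 0.5608 -0.3468  0.1467] -96.4 w 0.0444 t 23.5
   [0.007, -0.027, 0.39] 0.0 of 1
 -> [  0.564  -0.348   0.1   -96.4  ]
   [-0.0, 0.0, 0.35] -0.0 of 1
 -> [ 5.64e-01 -3.48e-01  5.80e-02 -9.64e+01]
[ 0.5608 -0.3468  0.1467] [179.9   0.  -96.4] t 23.475 w 0.0444
```

View pics/k.png

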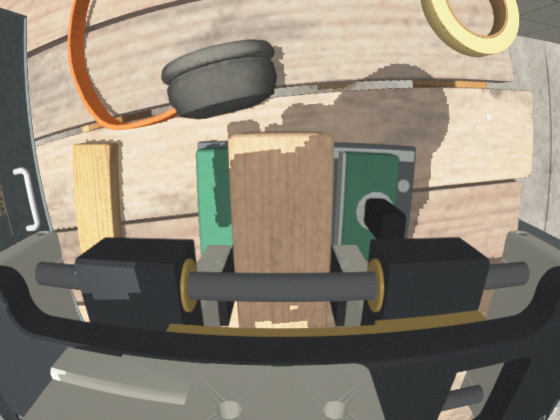

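The blank is held above the open vise, aligned with the jaws. Its far end edge is at row 134.

Run:
```python
from h import *
c=load("k"); print(plane(c,(281,134),.158))
print("fixed jaw inner edge?",plane(c,(222,150),.034), plane(c,(222,220),.034),"jaw right-face", plane(c,(343,153),.034),plane(c,(343,240),.034),"ends y",plane(c,(212,149),.034),plane(c,(370,151),.034))
```

```text
[ 0.55398872 -0.41304595  0.158     ]
fixed jaw inner edge? [ 0.60295893 -0.40243576  0.034     ] [ 0.61174385 -0.34440479  0.034     ] jaw right-face [ 0.50651656 -0.38927092  0.034     ] [ 0.51140684 -0.31509511  0.034     ] ends y [ 0.61102585 -0.40435844  0.034     ] [ 0.48381979 -0.38901587  0.034     ]
```

Call:
{"api": "drive_tool", "payload": {
  "increments": [
    [[-1,0.01,-0.03,0.25,0],[-1,0.01,-0.03,0.39,0],[-1,0.01,-0.03,0.55,0],[-1,0.01,-0.03,0.66,0],[-1,0.01,-0.03,0.7,0]]
  ]
}}

```text
time_s: 24.15
tcp_pos: [0.5647, -0.3489, 0.0629]
eef_rot: [179.9, 0.0, -96.4]
contact_force: [0.7, -0.7, -1.3]
gripper_width: 0.0448
gripper_force: 35.0
```

Call:
{"api": "drive_tool", "payload": {
  "increments": [
    [[-1,0.025,0,0.02,0],[-1,0.025,0,0.04,0],[-1,0.025,0,0.06,0],[-1,0.025,0,0.07,0],[-1,0.025,0,0.07,0]]
  ]
}}

```text
time_s: 24.78
tcp_pos: [0.5648, -0.3524, 0.0551]
eef_rot: [180.0, 0.0, -96.4]
contact_force: [0.7, 0.6, -1.5]
gripper_width: 0.045
gripper_force: 35.0
```

Call:
{"api": "drive_tool", "payload": {
  "increments": [
    [[-1,0,0,0.01,0],[-1,0,0,0.01,0]]
  ]
}}

```text
time_s: 25.02
tcp_pos: [0.5648, -0.3523, 0.0539]
eef_rot: [180.0, 0.0, -96.4]
contact_force: [-0.5, 0.3, -1.4]
gripper_width: 0.0449
gripper_force: 35.0
```

Call:
{"api": "drive_tool", "payload": {
  "increments": [
    [[-1,0,0,0.01,0],[-1,0,-0.015,0.01,0],[-1,0,-0.03,0.01,0],[-1,0,-0.04,0.01,0],[-1,0,-0.04,0.01,0]]
  ]
}}

```text
time_s: 25.65
tcp_pos: [0.5681, -0.353, 0.0538]
eef_rot: [179.9, -0.0, -96.4]
contact_force: [-7.4, 2.1, 9.3]
gripper_width: 0.0452
gripper_force: 35.0
```

Call:
{"api": "drive_tool", "payload": {
  "increments": [
    [[-1,0,-0.01,0,0],[-1,0,-0.02,0,0],[-1,0,-0.02,0,0]]
  ]
}}

```text
time_s: 26.02
tcp_pos: [0.5705, -0.3534, 0.0538]
eef_rot: [179.9, -0.0, -96.4]
contact_force: [-7.6, 0.4, 9.7]
gripper_width: 0.0449
gripper_force: 35.0
```

Call:
{"api": "drive_tool", "payload": {
  "increments": [
    [[-1,0,-0.01,-0.004,0],[-1,0,-0.02,-0.004,0],[-1,0,-0.03,-0.004,0],[-1,0,-0.03,-0.004,0]]
  ]
}}

```text
time_s: 26.52
tcp_pos: [0.5734, -0.3535, 0.0538]
eef_rot: [179.8, 0.0, -96.4]
contact_force: [-9.3, 1.8, 11.3]
gripper_width: 0.0447
gripper_force: 35.0
```

Call:
{"api": "drive_tool", "payload": {
  "increments": [
    [[-1,0,-0.01,0,0],[-1,0,-0.02,0,0],[-1,0,-0.02,0,0]]
  ]
}}

```text
time_s: 26.9
tcp_pos: [0.5736, -0.3535, 0.0539]
eef_rot: [179.6, 0.0, -96.4]
contact_force: [-16.2, 3.7, 17.2]
gripper_width: 0.0447
gripper_force: 35.0
```

Call:
{"api": "drive_tool", "payload": {
  "increments": [
    [[0.3,0,0,0,0],[0.6,0,0,0,0],[0.6,0,0,0,0],[0.6,0,0,0,0],[0.6,0,0,0,0]]
  ]
}}

```text
time_s: 27.52
tcp_pos: [0.5781, -0.3538, 0.0531]
eef_rot: [-180.0, -0.0, -96.4]
contact_force: [0.7, 0.4, 0.0]
gripper_width: 0.0695
gripper_force: 0.0
```

Call:
{"api": "drive_tool", "payload": {
  "increments": [
    [[0.6,0,0,-0.3,0],[0.6,0,0,-0.8,0],[0.6,0,0,-0.8,0],[0.6,0,0,-0.8,0]]
  ]
}}

```text
time_s: 28.02
tcp_pos: [0.5779, -0.3536, 0.1495]
eef_rot: [-179.9, 0.0, -96.4]
contact_force: [0.2, 0.8, -0.3]
gripper_width: 0.0704
gripper_force: 0.0
```

Run:
```python
from h import *
plan((.479,-.339,.16,-6.4),(.479,-.339,.0615,-6.4)); a=capture("scene");cv2.imwrite("pics/l.png",cv2.resize(a[200:360,180:480,::-1],None,fx=2.6,fy=2.6))
```

```text
at [ 0.5779 -0.3536  0.1495] -96.4 w 0.0704 t 28.0
   [-0.015, 0.416, -0.044] -0.125 of 2
   [-0.305, 0.284, -0.044] -0.125 of 1
 -> [ 0.479 -0.339  0.16  -6.4  ]
   [0.0, -0.0, 0.821] -0.0 of 1
 -> [ 0.479  -0.339   0.0615 -6.4   ]
```

Call:
{"api": "drive_tool", "payload": {
  "increments": [
    [[1,-0.015,0.416,-0.044,-0.125],[1,-0.015,0.416,-0.044,-0.125],[1,-0.015,0.416,-0.044,-0.125],[1,-0.015,0.416,-0.044,-0.125],[1,-0.015,0.416,-0.044,-0.125]]
  ]
}}

```text
time_s: 28.7
tcp_pos: [0.5279, -0.3462, 0.1531]
eef_rot: [179.9, 0.1, -51.4]
contact_force: [-0.5, 0.3, -0.2]
gripper_width: 0.0876
gripper_force: 0.0
```

Call:
{"api": "drive_tool", "payload": {
  "increments": [
    [[1,-0.305,0.284,-0.044,-0.125],[1,-0.305,0.284,-0.044,-0.125],[1,-0.305,0.284,-0.044,-0.125],[1,-0.305,0.284,-0.044,-0.125],[1,-0.305,0.284,-0.044,-0.125]]
  ]
}}

```text
time_s: 29.32
tcp_pos: [0.4787, -0.339, 0.1591]
eef_rot: [-180.0, 0.1, -6.5]
contact_force: [0.1, -0.4, 0.9]
gripper_width: 0.0876
gripper_force: 0.0
```

Call:
{"api": "drive_tool", "payload": {
  "increments": [
    [[1,0,0,0,0],[1,0,0,0.4,0],[1,0,0,0.82,0],[1,0,0,0.82,0],[1,0,0,0.82,0]]
  ]
}}

```text
time_s: 29.95
tcp_pos: [0.48, -0.3397, 0.0629]
eef_rot: [180.0, -0.1, -6.4]
contact_force: [-0.4, -0.3, 1.0]
gripper_width: 0.0876
gripper_force: 0.0
```

Call:
{"api": "drive_tool", "payload": {
  "increments": [
    [[-1,0,0,0,0],[-1,0,0,0,0],[-1,0,0,0,0],[-1,0,0,0,0],[-1,0,0,0,0]]
  ],
  "squeeze": 45
}}

```text
time_s: 30.58
tcp_pos: [0.4791, -0.3392, 0.0615]
eef_rot: [180.0, -0.0, -6.4]
contact_force: [-0.4, 1.3, 0.4]
gripper_width: 0.0433
gripper_force: 0.0
```

Call:
{"api": "drive_tool", "payload": {
  "increments": [
    [[-1,0,0,0,0],[-1,0,0,0,0]]
  ]
}}

```text
time_s: 30.82
tcp_pos: [0.4791, -0.338, 0.0613]
eef_rot: [-179.9, 0.0, -6.4]
contact_force: [2.2, 10.4, 5.1]
gripper_width: 0.0237
gripper_force: 45.1
```

Call:
{"api": "drive_tool", "payload": {
  "increments": [
    [[-1,0.06,0,0,0],[-1,0.12,0,0,0],[-1,0.18,0,0,0],[-1,0.23,0,0,0],[-1,0.27,0,0,0]]
  ]
}}

```text
time_s: 31.45
tcp_pos: [0.5099, -0.3418, 0.0613]
eef_rot: [-179.9, 0.2, -6.4]
contact_force: [-5.6, 4.3, 6.2]
gripper_width: 0.0242
gripper_force: 45.0
```

Call:
{"api": "drive_tool", "payload": {
  "increments": [
    [[-1,0.01,0,0,0],[-1,0.02,0,0,0],[-1,0.03,0,0,0],[-1,0.04,0,0,0],[-1,0.05,0,0,0]]
  ]
}}

```text
time_s: 32.08
tcp_pos: [0.5157, -0.3425, 0.0613]
eef_rot: [-179.9, 0.2, -6.4]
contact_force: [-5.3, 5.1, 4.9]
gripper_width: 0.0237
gripper_force: 45.0
```

Call:
{"api": "drive_tool", "payload": {
  "increments": [
    [[-1,0.01,0,0,0],[-1,0.02,0,0,0],[-1,0.03,0,0,0],[-1,0.03,0,0,0]]
  ]
}}

```text
time_s: 32.58
tcp_pos: [0.5188, -0.3429, 0.0613]
eef_rot: [-179.9, 0.2, -6.4]
contact_force: [-6.3, 5.9, 7.9]
gripper_width: 0.0236
gripper_force: 45.0
```

Call:
{"api": "drive_tool", "payload": {
  "increments": [
    [[-1,0.01,0,0,0],[-1,0.02,0,0,0],[-1,0.03,0,0,0],[-1,0.03,0,0,0]]
  ]
}}

```text
time_s: 33.08
tcp_pos: [0.5189, -0.3429, 0.0613]
eef_rot: [-179.9, 0.5, -6.5]
contact_force: [-18.1, 7.5, 16.0]
gripper_width: 0.0238
gripper_force: 45.0
```

Call:
{"api": "drive_tool", "payload": {
  "increments": [
    [[-1,0.01,0,0,0],[-1,0.015,0,0,0],[-1,0.015,0,0,0]]
  ]
}}

```text
time_s: 33.45
tcp_pos: [0.519, -0.3429, 0.0613]
eef_rot: [-179.9, 0.7, -6.5]
contact_force: [-21.6, 8.3, 20.9]
gripper_width: 0.0238
gripper_force: 45.1
```

Call:
{"api": "drive_tool", "payload": {
  "increments": [
    [[-1,-0.025,0,0,0],[-1,-0.025,0,0,0],[0.2,-0.025,0,0,0],[0.5,-0.025,0,0,0],[1,-0.025,0,0,0]]
  ]
}}

```text
time_s: 34.08
tcp_pos: [0.5235, -0.3442, 0.0613]
eef_rot: [180.0, -0.0, -6.4]
contact_force: [-0.2, 0.6, 0.3]
gripper_width: 0.0478
gripper_force: 0.0
```

Call:
{"api": "drive_tool", "payload": {
  "increments": [
    [[1,0,0,0,0],[1,0,0,0,0],[1,0,0,-0.5,0],[1,0,0,-1,0],[1,0,0,-1,0]]
  ]
}}

```text
time_s: 34.7
tcp_pos: [0.526, -0.3454, 0.1875]
eef_rot: [179.8, -0.6, -6.3]
contact_force: [0.3, 0.1, -0.8]
gripper_width: 0.0872
gripper_force: 0.0
```

Run:
```python
from h import *
im=snap("m");c=load("m")
for b in blobs(im,(65,80,30),(90,255,255),200): print("green",poly(b,4))
plan((.51,.08,.25,-96))
```

```text
[ 0.526  -0.3454  0.1875] [179.8  -0.6  -6.3] t 34.7 w 0.0872
green [[230, 180], [233, 222], [264, 223], [261, 200], [275, 187], [296, 196], [294, 223], [327, 222], [329, 181]]
green [[228, 91], [228, 121], [333, 123], [330, 90]]
at [ 0.5245 -0.3445  0.1844] -6.4 w 0.0872 t 34.8
   [-0.128, -0.876, -0.137] 0.062 of 4
   [-0.452, -0.761, -0.137] 0.062 of 3
   [-0.708, -0.531, -0.137] 0.062 of 2
   [-0.857, -0.221, -0.137] 0.062 of 1
 -> [ 5.1e-01  8.0e-02  2.5e-01 -9.6e+01]
```

View pics/m.png

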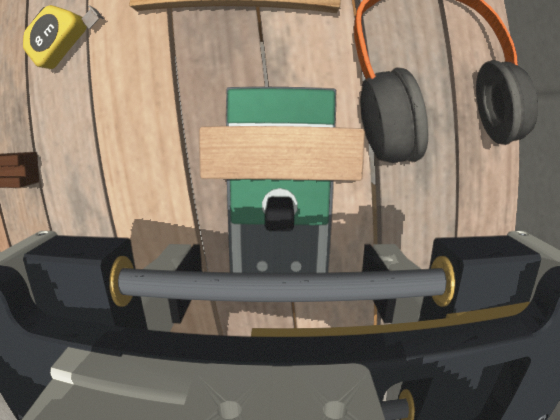

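The blank is clamped, centred (px 201-363 against jaws 228-333) and square with the jaws. Next are the bench blocks.

Call:
{"api": "drive_tool", "payload": {
  "increments": [
    [[1,-0.128,-0.876,-0.2,0.062],[1,-0.128,-0.876,-0.2,0.062],[1,-0.128,-0.876,-0.2,0.062]]
  ]
}}

```text
time_s: 35.12
tcp_pos: [0.5195, -0.2354, 0.2056]
eef_rot: [-180.0, -0.0, -28.7]
contact_force: [0.2, 1.2, 0.6]
gripper_width: 0.0876
gripper_force: 0.0
```

Call:
{"api": "drive_tool", "payload": {
  "increments": [
    [[1,-0.452,-0.76,-0.137,0.062],[1,-0.452,-0.76,-0.137,0.062],[1,-0.452,-0.76,-0.137,0.062]]
  ]
}}

```text
time_s: 35.5
tcp_pos: [0.5157, -0.13, 0.2216]
eef_rot: [180.0, 0.0, -51.0]
contact_force: [1.1, -0.1, 0.0]
gripper_width: 0.0878
gripper_force: 0.0
```

Call:
{"api": "drive_tool", "payload": {
  "increments": [
    [[1,-0.708,-0.53,-0.137,0.062],[1,-0.708,-0.53,-0.137,0.062],[1,-0.708,-0.53,-0.137,0.062]]
  ]
}}

```text
time_s: 35.88
tcp_pos: [0.5119, -0.0239, 0.2378]
eef_rot: [180.0, 0.0, -73.3]
contact_force: [0.2, -1.0, -0.0]
gripper_width: 0.0875
gripper_force: 0.0
```

Call:
{"api": "drive_tool", "payload": {
  "increments": [
    [[1,-0.857,-0.22,-0.1,0.062],[1,-0.857,-0.22,-0.1,0.062],[1,-0.857,-0.22,-0.1,0.062],[1,-0.857,-0.22,-0.1,0.062]]
  ]
}}

```text
time_s: 36.38
tcp_pos: [0.5074, 0.0803, 0.2492]
eef_rot: [179.9, -0.1, -95.5]
contact_force: [0.2, -0.3, 0.1]
gripper_width: 0.0877
gripper_force: 0.0
```

```bash
cat >> h.py <<'E'
def darks(name):
    im=snap(name);c=load(name)
    m=cv2.inRange(cv2.cvtColor(im,cv2.COLOR_RGB2HSV),np.array((0,90,15)),np.array((16,255,135)));m[238:]=0
    m=cv2.morphologyEx(m,cv2.MORPH_CLOSE,np.ones((5,5)))
    for b in cv2.findContours(m,cv2.RETR_EXTERNAL,cv2.CHAIN_APPROX_NONE)[0]:
        if cv2.contourArea(b)<500: continue
        q=cv2.minAreaRect(b);B=np.array([plane(c,p,.04)[:2] for p in cv2.boxPoints(q)])
        e=[B[1]-B[0],B[2]-B[1]];L=max(e,key=np.linalg.norm);a=np.degrees(np.arctan2(L[1],L[0]))%180-90
        print(np.round(q[0]),np.round(q[1]),"ctr",B.mean(0).round(4),"sizes",[round(np.linalg.norm(v),3) for v in e],"yaw",round(a,1),poly(b,4))
E
python3 -c "
from h import *
darks('n')"
```

```text
[0.5074 0.0803 0.2492] [ 1.799e+02 -1.000e-01 -9.550e+01] t 36.375 w 0.0877
[ 20. 178.] [118.  39.] ctr [0.8853 0.0242] sizes [np.float64(0.086), np.float64(0.168)] yaw -15.6 [[17, 119], [0, 120], [0, 237], [24, 237], [39, 229], [27, 190]]
[190. 133.] [40. 87.] ctr [0.6038 0.0073] sizes [np.float64(0.1), np.float64(0.047)] yaw -9.4 [[203, 90], [173, 91], [172, 176], [200, 177], [207, 171], [211, 99]]
[350. 126.] [85. 94.] ctr [0.4235 0.0168] sizes [np.float64(0.104), np.float64(0.097)] yaw -10.6 [[315, 76], [309, 164], [332, 170], [365, 167], [381, 176], [389, 169], [377, 171], [342, 160], [349, 80]]
```

Run:
```python
from h import *
c=load("n")
for n,Q in(("B",((173,91),(203,90),(200,177),(172,176))),("A",((315,76),(349,80),(342,162),(309,164)))):
    B=np.array([plane(c,p,.04)[:2] for p in Q]);v=B[3]+B[2]-B[0]-B[1];yaw=np.degrees(np.arctan2(v[1],v[0]))-90
    print(n,B.mean(0),np.linalg.norm(B-np.roll(B,1,0),axis=1),yaw)
    plan((*B.mean(0),.12,yaw-90),(*B.mean(0),.03,yaw-90))
```

```text
B [0.60712522 0.00712831] [0.09711918 0.03501344 0.09773879 0.0337181 ] -8.675027502909359
at [0.5074 0.0799 0.2494] -95.6 w 0.0877 t 36.4
   [0.262, -0.443, 0.539] 0.004 of 2
   [0.249, -0.45, 0.539] 0.004 of 1
 -> [ 6.07125221e-01  7.12830549e-03  1.20000000e-01 -9.86750275e+01]
   [-0.0, 0.0, 0.75] -0.0 of 1
 -> [ 6.07125221e-01  7.12830549e-03  3.00000000e-02 -9.86750275e+01]
A [0.44868454 0.00955696] [0.09744994 0.03756077 0.09186244 0.03695732] -9.244305701643412
at [0.5074 0.0799 0.2494] -95.6 w 0.0877 t 36.4
   [0.315, 0.215, 0.539] 0.005 of 2
   [0.322, 0.205, 0.539] 0.005 of 1
 -> [ 4.48684538e-01  9.55696036e-03  1.20000000e-01 -9.92443057e+01]
   [0.0, -0.0, 0.75] -0.0 of 1
 -> [ 4.48684538e-01  9.55696036e-03  3.00000000e-02 -9.92443057e+01]
```

Call:
{"api": "drive_tool", "payload": {
  "increments": [
    [[1,0.31,0.21,0.4,0.009],[1,0.635,0.42,0.8,0.009],[1,0.635,0.42,1,0.009],[1,0.635,0.42,1,0.009]]
  ]
}}

```text
time_s: 36.92
tcp_pos: [0.4483, 0.0076, 0.1286]
eef_rot: [179.8, -0.1, -99.0]
contact_force: [-0.8, -0.2, 0.2]
gripper_width: 0.0876
gripper_force: 0.0
```

Call:
{"api": "drive_tool", "payload": {
  "increments": [
    [[1,0,0,0.4,0],[1,0,0,0.83,0],[1,0,0,0.83,0],[1,0,0,0.83,0],[0,0,0,0.83,0]]
  ],
  "squeeze": 30
}}

```text
time_s: 37.55
tcp_pos: [0.4517, 0.0101, 0.0329]
eef_rot: [-179.8, 0.1, -98.9]
contact_force: [0.4, 0.2, 0.6]
gripper_width: 0.0819
gripper_force: 0.0
```

Call:
{"api": "drive_tool", "payload": {
  "increments": [
    [[-1,0,0,0,0],[-1,0,0,0,0],[-1,0,0,0,0],[-1,0,0,0,0],[-1,0,0,0,0]]
  ]
}}

```text
time_s: 38.17
tcp_pos: [0.4498, 0.0094, 0.0307]
eef_rot: [180.0, -0.0, -98.9]
contact_force: [-0.6, 0.7, 3.0]
gripper_width: 0.0397
gripper_force: 30.0
```

Call:
{"api": "drive_tool", "payload": {
  "increments": [
    [[-1,0,0,-0.2,0],[-1,0,0,-0.5,0],[-1,0,0,-1,0],[-1,0,0,-1,0]]
  ]
}}

```text
time_s: 38.67
tcp_pos: [0.4526, 0.0103, 0.1549]
eef_rot: [-179.6, 0.2, -98.9]
contact_force: [0.5, -0.2, -1.7]
gripper_width: 0.0397
gripper_force: 30.0
```

Run:
```python
from h import *
b=ch(-.085,-.033); print(b); plan((*b[:2],.19,-5.9))
```

```text
[0.52843907 0.23091445 0.05339962]
at [0.4526 0.0103 0.1549] -98.9 w 0.0397 t 38.7
   [-0.957, -0.171, -0.146] -0.129 of 2
   [-0.535, -0.811, -0.146] -0.129 of 1
 -> [ 0.52843907  0.23091445  0.19       -5.9       ]
```

Call:
{"api": "drive_tool", "payload": {
  "increments": [
    [[-1,0,0,-0.3,-0.03],[-1,-0.45,-0.08,-0.3,-0.06],[-1,-0.955,-0.17,-0.3,-0.129],[-1,-0.955,-0.17,-0.3,-0.129],[-1,-0.955,-0.17,-0.3,-0.129]]
  ]
}}

```text
time_s: 39.3
tcp_pos: [0.4873, 0.1201, 0.1852]
eef_rot: [179.9, 0.0, -52.2]
contact_force: [-0.2, 0.4, -0.2]
gripper_width: 0.0393
gripper_force: 30.0
```

Call:
{"api": "drive_tool", "payload": {
  "increments": [
    [[-1,-0.27,-0.4,0,-0.129],[-1,-0.535,-0.81,0,-0.129],[-1,-0.535,-0.81,0,-0.129],[-1,-0.535,-0.81,0,-0.129],[-1,-0.535,-0.81,0,-0.129]]
  ]
}}

```text
time_s: 39.92
tcp_pos: [0.5252, 0.2295, 0.1851]
eef_rot: [179.9, 0.1, -5.8]
contact_force: [-0.4, 0.4, -0.8]
gripper_width: 0.0396
gripper_force: 30.0
```

Call:
{"api": "drive_tool", "payload": {
  "increments": [
    [[-1,0,0,0,0],[-1,0,0,0,0],[-1,0,0,0,0]]
  ]
}}

```text
time_s: 40.3
tcp_pos: [0.5258, 0.2295, 0.1865]
eef_rot: [180.0, 0.0, -6.1]
contact_force: [0.1, 0.4, -1.1]
gripper_width: 0.0397
gripper_force: 30.0
```

Run:
```python
from h import *
b=ch(-.085,-.033); plan((*b[:2],.10,-5.9)); snap("o")
```

```text
at [0.5258 0.2295 0.1865] -6.1 w 0.0397 t 40.3
   [0.021, -0.014, 0.721] -0.0 of 1
 -> [ 0.52843907  0.23091445  0.1        -5.9       ]
[0.5258 0.2295 0.1865] [180.    0.   -6.1] t 40.3 w 0.0397
```

Call:
{"api": "drive_tool", "payload": {
  "increments": [
    [[-1,0.02,0.01,0.3,0.0],[-1,0.02,0.01,0.55,0.0],[-1,0.02,0.01,0.65,0],[-1,0.02,0.01,0.73,0],[-1,0.02,0.01,0.74,0]]
  ]
}}

```text
time_s: 40.98
tcp_pos: [0.5282, 0.2283, 0.098]
eef_rot: [180.0, -0.0, -6.0]
contact_force: [-0.3, -0.1, -1.3]
gripper_width: 0.0396
gripper_force: 30.0
```

Call:
{"api": "drive_tool", "payload": {
  "increments": [
    [[-1,0,0,0.02,0.0],[-1,0,0,0.04,0.0],[-1,0,0,0.04,0]]
  ],
  "squeeze": 4
}}

```text
time_s: 41.35
tcp_pos: [0.5289, 0.2287, 0.0938]
eef_rot: [-179.9, -0.1, -6.0]
contact_force: [3.1, -0.0, 2.1]
gripper_width: 0.0399
gripper_force: 4.0
```

Call:
{"api": "drive_tool", "payload": {
  "increments": [
    [[-1,0,0,0.03,0.0],[-1,0,0,0.06,0.0],[-1,0,0,0.09,0],[-1,0,0,0.12,0],[-1,0,0,0.12,0]]
  ],
  "squeeze": 3
}}

```text
time_s: 41.98
tcp_pos: [0.5279, 0.228, 0.0782]
eef_rot: [180.0, 0.0, -6.0]
contact_force: [0.5, -0.2, -0.5]
gripper_width: 0.0402
gripper_force: 3.0
```

Call:
{"api": "drive_tool", "payload": {
  "increments": [
    [[0.1,0,0,0,0.0],[0.1,0,0,0,0.0],[0.1,0,0,0,0],[0.1,0,0,0,0]]
  ]
}}

```text
time_s: 42.48
tcp_pos: [0.528, 0.2281, 0.0787]
eef_rot: [180.0, 0.0, -6.0]
contact_force: [-1.0, 0.9, -0.2]
gripper_width: 0.0479
gripper_force: 0.0
```

Run:
```python
from h import *
faredge("p")
```

```text
[0.528  0.2281 0.0787] [180.   0.  -6.] t 42.475 w 0.0479
240 170 86 103 far end chute [-0.04376343 -0.03629963  0.04      ]
158 82 38 179 far end chute [0.00058958 0.01496999 0.04      ]
```

Call:
{"api": "drive_tool", "payload": {
  "increments": [
    [[-1,0,0,0,0.0],[-1,0,0,0,0.0],[-1,0,0,0,0],[-1,0,0,0,0]]
  ],
  "squeeze": 12
}}

```text
time_s: 43.02
tcp_pos: [0.5281, 0.2282, 0.0787]
eef_rot: [180.0, 0.0, -6.0]
contact_force: [0.1, -0.1, 0.1]
gripper_width: 0.0399
gripper_force: 12.0
```

Call:
{"api": "drive_tool", "payload": {
  "increments": [
    [[-1,0.08,0,0.021,0.0],[-1,0.16,0,0.043,0.0],[-1,0.24,0,0.064,0],[-1,0.29,0,0.078,0],[-1,0.31,0,0.083,0]]
  ]
}}

```text
time_s: 43.65
tcp_pos: [0.5656, 0.2241, 0.0686]
eef_rot: [180.0, 0.0, -6.0]
contact_force: [-1.1, 0.1, 1.2]
gripper_width: 0.0398
gripper_force: 12.0
```

Call:
{"api": "drive_tool", "payload": {
  "increments": [
    [[-1,0.02,0,0.005,0.0],[-1,0.04,0,0.01,0.0],[-1,0.06,0,0.016,0],[-1,0.085,0,0.023,0],[-1,0.085,0,0.023,0]]
  ]
}}

```text
time_s: 44.28
tcp_pos: [0.5735, 0.2232, 0.0661]
eef_rot: [180.0, 0.2, -6.0]
contact_force: [-9.7, 2.1, 8.1]
gripper_width: 0.0399
gripper_force: 12.0
```

Call:
{"api": "drive_tool", "payload": {
  "increments": [
    [[0.1,0,0,0,0.0],[0.1,0,0,0,0.0],[0.1,0,0,0,0],[0.1,0,0,0,0]]
  ]
}}

```text
time_s: 44.78
tcp_pos: [0.5753, 0.2231, 0.0658]
eef_rot: [180.0, 0.0, -6.0]
contact_force: [-0.8, 0.4, 0.1]
gripper_width: 0.048
gripper_force: 0.0
```

Call:
{"api": "drive_tool", "payload": {
  "increments": [
    [[0.1,0,0,-0.4,0.0],[0.1,0,0,-1,0.0],[0.1,0,0,-1,0],[0.1,0,0,-1,0]]
  ]
}}

```text
time_s: 45.28
tcp_pos: [0.5754, 0.2233, 0.1867]
eef_rot: [-179.9, -0.1, -6.0]
contact_force: [-0.5, -0.5, 0.2]
gripper_width: 0.048
gripper_force: 0.0
```

Run:
```python
from h import *
faredge("q"); plan((.60,.08,.24,-98))
```

```text
[0.5754 0.2233 0.1867] [-1.799e+02 -1.000e-01 -6.000e+00] t 45.275 w 0.048
431 160 89 48 far end chute [ 0.00170471 -0.21390159  0.04      ]
176 156 21 105 far end chute [0.00113393 0.04383975 0.04      ]
198 155 30 89 far end chute [0.00128985 0.02094546 0.04      ]
259 154 48 119 far end chute [ 0.00132553 -0.03658685  0.04      ]
at [0.5747 0.2229 0.1853] -6.0 w 0.0482 t 45.3
   [0.167, 0.581, -0.228] 0.128 of 2
   [0.534, 0.284, -0.228] 0.128 of 1
 -> [ 6.0e-01  8.0e-02  2.4e-01 -9.8e+01]
```

Call:
{"api": "drive_tool", "payload": {
  "increments": [
    [[1,0.17,0.58,-0.3,0.128],[1,0.17,0.58,-0.3,0.128],[1,0.17,0.58,-0.3,0.128],[1,0.17,0.58,-0.3,0.128],[1,0.17,0.58,-0.3,0.128]]
  ]
}}

```text
time_s: 45.95
tcp_pos: [0.5874, 0.1513, 0.2195]
eef_rot: [179.8, 0.0, -52.3]
contact_force: [0.1, -0.5, -0.8]
gripper_width: 0.0869
gripper_force: 0.0
```

Call:
{"api": "drive_tool", "payload": {
  "increments": [
    [[1,0.53,0.28,-0.2,0.128],[1,0.53,0.28,-0.2,0.128],[1,0.53,0.28,-0.2,0.128],[1,0.53,0.28,-0.2,0.128],[1,0.53,0.28,-0.2,0.128]]
  ]
}}

```text
time_s: 46.58
tcp_pos: [0.6, 0.0806, 0.2435]
eef_rot: [179.8, -0.1, -98.4]
contact_force: [0.6, -0.6, 0.2]
gripper_width: 0.0877
gripper_force: 0.0
```

Run:
```python
from h import *
darks("rr")
```

```text
[0.6    0.0806 0.2435] [ 1.798e+02 -1.000e-01 -9.840e+01] t 46.575 w 0.0877
[ 33. 178.] [131.  70.] ctr [0.9436 0.0092] sizes [np.float64(0.15), np.float64(0.17)] yaw 1.1 [[54, 116], [0, 119], [0, 191], [17, 237], [38, 228], [81, 234]]
[299. 118.] [37. 90.] ctr [0.5698 0.0064] sizes [np.float64(0.098), np.float64(0.039)] yaw -10.4 [[283, 73], [280, 161], [314, 164], [318, 75]]
```

The block has been knocked 3.7 cm, and its new centre is (0.570, 0.006) with matching size. I'll grasp it there.

Run:
```python
from h import *
plan((.570,.0065,.13,-100.4),(.57,.0065,.0305,-100.4))
```

```text
at [0.6    0.0807 0.2436] -98.5 w 0.0879 t 46.6
   [0.648, 0.156, 0.946] 0.005 of 1
 -> [ 5.700e-01  6.500e-03  1.300e-01 -1.004e+02]
   [0.0, -0.0, 0.829] -0.0 of 1
 -> [ 5.700e-01  6.500e-03  3.050e-02 -1.004e+02]
```

Call:
{"api": "drive_tool", "payload": {
  "increments": [
    [[1,0.32,0.08,0.4,0.005],[1,0.65,0.155,0.8,0.005],[1,0.65,0.155,0.95,0.005],[1,0.65,0.155,0.95,0.005]]
  ]
}}

```text
time_s: 47.12
tcp_pos: [0.5695, 0.0055, 0.1292]
eef_rot: [179.7, -0.1, -100.0]
contact_force: [0.7, -0.1, 0.5]
gripper_width: 0.0875
gripper_force: 0.0
```

Call:
{"api": "drive_tool", "payload": {
  "increments": [
    [[1,0,0,0.4,0],[1,0,0,0.83,0],[1,0,0,0.83,0],[1,0,0,0.83,0],[0,0,0,0.83,0]]
  ],
  "squeeze": 30
}}

```text
time_s: 47.75
tcp_pos: [0.573, 0.0071, 0.0348]
eef_rot: [-179.8, 0.1, -99.9]
contact_force: [0.8, -0.5, 0.6]
gripper_width: 0.082
gripper_force: 0.0
```

Call:
{"api": "drive_tool", "payload": {
  "increments": [
    [[-1,0,0,0,0],[-1,0,0,0,0],[-1,0,0,0,0],[-1,0,0,0,0],[-1,0,0,0,0]]
  ]
}}

```text
time_s: 48.38
tcp_pos: [0.571, 0.0064, 0.0323]
eef_rot: [180.0, -0.0, -100.0]
contact_force: [-1.2, 0.2, 2.3]
gripper_width: 0.0396
gripper_force: 30.0
```

Call:
{"api": "drive_tool", "payload": {
  "increments": [
    [[-1,0,0,-0.2,0],[-1,0,0,-0.5,0],[-1,0,0,-1,0],[-1,0,0,-1,0]]
  ]
}}

```text
time_s: 48.88
tcp_pos: [0.5742, 0.0071, 0.1573]
eef_rot: [-179.5, 0.2, -99.9]
contact_force: [0.5, 0.4, -2.7]
gripper_width: 0.0397
gripper_force: 30.0
```

Run:
```python
from h import *
b=ch(-.085,-.101); print(b); plan((.47,.08,.19,-53),(*b[:2],.19,-5.9))
```

```text
[0.52144918 0.16327466 0.05339962]
at [0.5742 0.0071 0.1573] -99.9 w 0.0397 t 48.9
   [-0.449, 0.96, -0.273] -0.13 of 1
 -> [  0.47   0.08   0.19 -53.  ]
   [-0.296, -0.76, -0.0] -0.131 of 1
 -> [ 0.52144918  0.16327466  0.19       -5.9       ]
```

Call:
{"api": "drive_tool", "payload": {
  "increments": [
    [[-1,0,0,-0.27,-0.03],[-1,-0.22,0.48,-0.27,-0.06],[-1,-0.45,0.96,-0.27,-0.13],[-1,-0.45,0.96,-0.27,-0.13],[-1,-0.45,0.96,-0.27,-0.13]]
  ]
}}

```text
time_s: 49.5
tcp_pos: [0.4661, 0.0802, 0.1844]
eef_rot: [180.0, 0.0, -52.8]
contact_force: [-0.0, -1.0, -1.6]
gripper_width: 0.0398
gripper_force: 30.0
```

Call:
{"api": "drive_tool", "payload": {
  "increments": [
    [[-1,-0.15,-0.38,0,-0.131],[-1,-0.296,-0.76,0,-0.131],[-1,-0.296,-0.76,0,-0.131],[-1,-0.296,-0.76,0,-0.131],[-1,-0.296,-0.76,0,-0.131]]
  ]
}}

```text
time_s: 50.12
tcp_pos: [0.5184, 0.1626, 0.1835]
eef_rot: [179.9, 0.1, -5.8]
contact_force: [0.2, 0.5, -1.7]
gripper_width: 0.0397
gripper_force: 30.0
```

Call:
{"api": "drive_tool", "payload": {
  "increments": [
    [[-1,0,0,0,0],[-1,0,0,0,0],[-1,0,0,0,0]]
  ]
}}

```text
time_s: 50.5
tcp_pos: [0.5188, 0.1626, 0.1846]
eef_rot: [180.0, 0.0, -6.1]
contact_force: [1.0, 0.7, -1.5]
gripper_width: 0.0396
gripper_force: 30.0
```

Run:
```python
from h import *
b=ch(-.085,-.101); plan((*b[:2],.10,-5.9))
```

```text
at [0.5188 0.1626 0.1846] -6.1 w 0.0396 t 50.5
   [0.021, -0.008, 0.705] -0.001 of 1
 -> [ 0.52144918  0.16327466  0.1        -5.9       ]
```

Call:
{"api": "drive_tool", "payload": {
  "increments": [
    [[-1,0.02,-0.005,0.3,0.0],[-1,0.02,-0.005,0.5,0.0],[-1,0.02,-0.005,0.62,0],[-1,0.02,-0.005,0.69,0],[-1,0.02,-0.005,0.71,0]]
  ]
}}

```text
time_s: 51.12
tcp_pos: [0.5215, 0.1631, 0.0996]
eef_rot: [180.0, -0.0, -6.0]
contact_force: [0.4, 0.4, -0.2]
gripper_width: 0.0393
gripper_force: 30.0
```

Call:
{"api": "drive_tool", "payload": {
  "increments": [
    [[-1,0,0,0.02,0.0],[-1,0,0,0.04,0.0],[-1,0,0,0.04,0]]
  ],
  "squeeze": 4
}}

```text
time_s: 51.5
tcp_pos: [0.5222, 0.1635, 0.0955]
eef_rot: [-179.9, -0.1, -6.0]
contact_force: [2.3, 0.5, 1.0]
gripper_width: 0.0398
gripper_force: 4.0
```

Call:
{"api": "drive_tool", "payload": {
  "increments": [
    [[-1,0,0,0.03,0.0],[-1,0,0,0.06,0.0],[-1,0,0,0.09,0],[-1,0,0,0.12,0],[-1,0,0,0.12,0]]
  ],
  "squeeze": 3
}}

```text
time_s: 52.12
tcp_pos: [0.5211, 0.1629, 0.0799]
eef_rot: [180.0, 0.0, -6.0]
contact_force: [1.5, -0.2, -0.7]
gripper_width: 0.04
gripper_force: 3.0
```

Call:
{"api": "drive_tool", "payload": {
  "increments": [
    [[0.1,0,0,0,0.0],[0.1,0,0,0,0.0],[0.1,0,0,0,0],[0.1,0,0,0,0]]
  ]
}}

```text
time_s: 52.62
tcp_pos: [0.5212, 0.163, 0.0803]
eef_rot: [180.0, 0.0, -6.0]
contact_force: [-0.9, 0.5, -0.2]
gripper_width: 0.0482
gripper_force: 0.0
```

Run:
```python
from h import *
faredge("s")
```

```text
[0.5212 0.163  0.0803] [180.   0.  -6.] t 52.625 w 0.0482
240 168 85 105 far end chute [-0.04313155 -0.10156499  0.04      ]
```

Call:
{"api": "drive_tool", "payload": {
  "increments": [
    [[-1,0,0,0,0.0],[-1,0,0,0,0.0],[-1,0,0,0,0],[-1,0,0,0,0]]
  ],
  "squeeze": 12
}}

```text
time_s: 53.18
tcp_pos: [0.5213, 0.163, 0.0804]
eef_rot: [180.0, -0.0, -6.0]
contact_force: [-0.5, -0.6, 0.3]
gripper_width: 0.0398
gripper_force: 12.0
```

Call:
{"api": "drive_tool", "payload": {
  "increments": [
    [[-1,0.08,0,0.021,0.0],[-1,0.16,0,0.043,0.0],[-1,0.24,0,0.064,0],[-1,0.29,0,0.078,0],[-1,0.31,0,0.083,0]]
  ]
}}

```text
time_s: 53.8
tcp_pos: [0.5588, 0.159, 0.0703]
eef_rot: [180.0, 0.0, -6.0]
contact_force: [-1.6, 0.6, 2.2]
gripper_width: 0.04
gripper_force: 12.0
```

Call:
{"api": "drive_tool", "payload": {
  "increments": [
    [[-1,0.02,0,0.005,0.0],[-1,0.04,0,0.01,0.0],[-1,0.06,0,0.016,0],[-1,0.085,0,0.023,0],[-1,0.085,0,0.023,0]]
  ]
}}

```text
time_s: 54.42
tcp_pos: [0.5665, 0.1581, 0.0677]
eef_rot: [180.0, 0.2, -6.0]
contact_force: [-10.5, 1.6, 9.1]
gripper_width: 0.0401
gripper_force: 12.0
```

Call:
{"api": "drive_tool", "payload": {
  "increments": [
    [[0.1,0,0,0,0.0],[0.1,0,0,0,0.0],[0.1,0,0,0,0],[0.1,0,0,0,0]]
  ]
}}

```text
time_s: 54.92
tcp_pos: [0.5686, 0.158, 0.0675]
eef_rot: [180.0, 0.0, -6.0]
contact_force: [-0.3, 0.7, 0.6]
gripper_width: 0.0484
gripper_force: 0.0
```

Call:
{"api": "drive_tool", "payload": {
  "increments": [
    [[0.1,0,0,-0.4,0.0],[0.1,0,0,-1,0.0],[0.1,0,0,-1,0],[0.1,0,0,-1,0]]
  ]
}}

```text
time_s: 55.42
tcp_pos: [0.5686, 0.1582, 0.1883]
eef_rot: [-179.9, -0.1, -6.0]
contact_force: [-0.8, 0.5, -1.0]
gripper_width: 0.0482
gripper_force: 0.0
```

Call:
{"api": "drive_tool", "payload": {
  "increments": [
    [[1,-0.5,-0.3,-0.4,0.0],[1,-1,-0.6,-0.4,0.0],[1,-1,-0.6,-0.4,0.0],[1,-1,-0.6,-0.4,0]]
  ]
}}

```text
time_s: 55.92
tcp_pos: [0.455, 0.2429, 0.2345]
eef_rot: [179.9, 0.1, -5.9]
contact_force: [-0.3, 0.5, 0.3]
gripper_width: 0.0828
gripper_force: 0.0
```

Run:
```python
from h import *
faredge("t")
w=cv2.imread("pics/t.png")[:250]; a=capture("scene")[:,:,::-1][90:360,80:480]
cv2.imwrite("pics/t2.png",np.vstack([w,cv2.resize(a,(515,348)) if False else cv2.copyMakeBorder(cv2.resize(a,(515,348)),0,0,0,45,cv2.BORDER_CONSTANT)]))
```

```text
[0.455  0.2429 0.2345] [ 1.799e+02  1.000e-01 -5.900e+00] t 55.925 w 0.0828
```

View pics/t2.png

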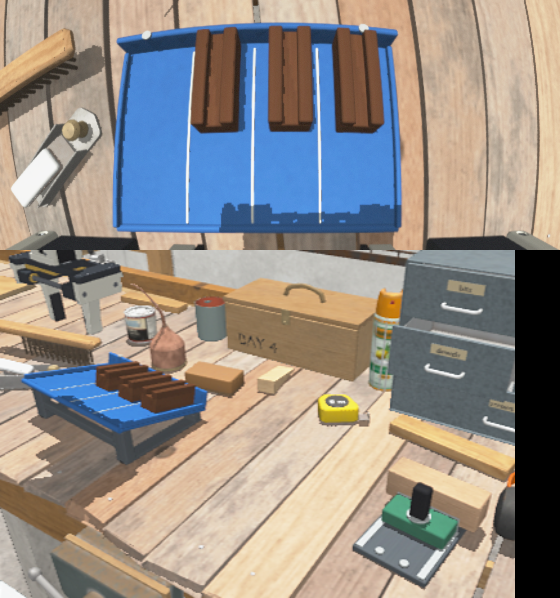

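All three blocks lie flat in the tray against the stop, one per lane (top view px 215, 290 and 358). The blank is clamped in the vise and the bench is clear of finished blocks, so I'm handing in.

```bash
python3 -c "
from plant import job
print(job.close_job())"
```

```text
the job is handed in; nothing more can be done
None
```

The job is handed in: the blank is centred and clamped against the fixed jaw, and all three finished blocks (one from the vise, two from the bench) lie flat against the tray's back stop; no verdict came back.

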